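# Tip the old stems into the parts washer

## Task

Load the parts washer: snap the wash brush that was left in the loading tray down into its spring clip, and put every handlebar stem from the bench into the tray while the gate is still shut. With all of them in, swing the tray's end gate right down and tip the tray by its grab bar so that the stems slide out over the gate into the tank; then set the tray down level, swing the gate fully shut again and let go, and leave the other things on the bench where they are.

Things in the scene. Friction and masses are not known exactly. Their poses are not given: they have to be found in the camera images.
- washer: fixed bench-top parts washer. Origin on the bench under the tipping axis; own x along that axis, z up. Loading tray to own +y, open tank to own -y. Tipping axis and gate hinge are one line along own x, 130 mm up. Tank 75 mm high, y 0 to -203, x +-113; a clear hood 149 mm up covers y below -108. Control box 105 mm high at x 120 to 190; bearing cheeks 140 mm high at x +-106, y -9 to 21
- tray (a joint): tipping angle of the loading tray, rad: 0 level on its rests, growing to a stop at 0.95 as the grab-bar end rises and the gate end dips to the tank (positive turn about the washer's own x). Tray 0.7 kg plus load; the hinge is damped and the tray sinks back to level when let go. Stems begin to slide at 0.45 to 0.65 rad; tip beyond 0.8 to empty it
- tray_floor (a point): centre of the tray's inner floor (turns with the tray; own x along the tipping axis, y towards the grab bar, z out of the floor); level: 100 mm to the washer's +y of the axis, 130 mm above the bench. Inside 190 mm along x, 200 mm along y; walls 45 mm high, 3 mm thick on three sides, the gate on the fourth (own -y)
- tray_bar (a point): middle of the tray's grab bar: round, 12 mm diameter, 94 mm free length along the tipping axis, 41 mm clear of the tray's back wall at rim height. Level: 250 mm to the washer's +y of the axis, 175 mm above the bench. It can turn between the fingers
- gate (a joint): swing of the end gate on its bottom hinge relative to the tray, rad: 0 shut (upright), growing as it swings out and down over the tank (positive turn about the washer's own x) to its stop at 1.57, flush with the tray floor. Stiff hinge (about 0.08 N m): it stays where it is left. Gate 190 mm wide, 50 mm high
- gate_rail (a point): pinch point on the gate's top rail, a round bar of 10 mm diameter along the tipping axis that sticks out past the tray's side on the washer's own -x side (free from own x -112 to -145 mm; this point at -128). 50 mm from the hinge; 180 mm above the bench when shut, 125 mm when down with the tray level. The bar can turn between the fingers
- tank_floor (a point): centre of the tank's inner floor, 12 mm above the bench (axes as the washer's); the inside is 214 mm along x and 191 mm along y
- clip: fixed steel brush clip: base plate 100 x 60 x 8 mm, origin under its middle; two upright forks 14 mm wide centred at own x +-34 mm, 54 mm free between them; the handle lies in them along own x. Each has a rigid prong at own +y (flared, 97 mm high) and a sprung jaw at own -y hinged at its foot (90 mm high), whose nose leaves 14 mm for the 16 mm handle. About 10 N down snaps it past both jaws
- clip_seat (a point): where the brush's origin sits when fully home in the clip: 60 mm above the bench, axes as the clip's own. The brush may lie either way round
- brush: the wash brush: a round steel handle of 16 mm diameter, 100 mm long, with a square head of 28 by 28 by 30 mm at its own +x end and a round knob of 28 mm diameter and 10 mm length at its own -x end; 140 mm in all, 0.15 kg. Origin on its axis at the middle of the handle, own x along the handle. At the start it lies in the loading tray, axis 14 mm above the tray floor
- stem1: used bicycle handlebar stem, 118 mm long, 44 wide, 40 high, 0.1 to 0.2 kg; may be absent. Origin at the middle of its straight square beam (26 x 26 mm, about 40 mm free to grip) between two clamps, own x along the beam. Steerer clamp: ring 36 mm across, 40 tall, axis own z, 40 mm to own -x; bar clamp: ring 40 mm across, 44 wide, axis own y, 40 mm to own +x. Starts flat, origin 20 mm above the bench
- stem2: used bicycle handlebar stem, 118 mm long, 44 wide, 40 high, 0.1 to 0.2 kg; may be absent. Origin at the middle of its straight square beam (26 x 26 mm, about 40 mm free to grip) between two clamps, own x along the beam. Steerer clamp: ring 36 mm across, 40 tall, axis own z, 40 mm to own -x; bar clamp: ring 40 mm across, 44 wide, axis own y, 40 mm to own +x. Starts flat, origin 20 mm above the bench
- stem3: used bicycle handlebar stem, 118 mm long, 44 wide, 40 high, 0.1 to 0.2 kg; may be absent. Origin at the middle of its straight square beam (26 x 26 mm, about 40 mm free to grip) between two clamps, own x along the beam. Steerer clamp: ring 36 mm across, 40 tall, axis own z, 40 mm to own -x; bar clamp: ring 40 mm across, 44 wide, axis own y, 40 mm to own +x. Starts flat, origin 20 mm above the bench
- stem4: used bicycle handlebar stem, 118 mm long, 44 wide, 40 high, 0.1 to 0.2 kg; may be absent. Origin at the middle of its straight square beam (26 x 26 mm, about 40 mm free to grip) between two clamps, own x along the beam. Steerer clamp: ring 36 mm across, 40 tall, axis own z, 40 mm to own -x; bar clamp: ring 40 mm across, 44 wide, axis own y, 40 mm to own +x. Starts flat, origin 20 mm above the bench
- stem5: used bicycle handlebar stem, 118 mm long, 44 wide, 40 high, 0.1 to 0.2 kg; may be absent. Origin at the middle of its straight square beam (26 x 26 mm, about 40 mm free to grip) between two clamps, own x along the beam. Steerer clamp: ring 36 mm across, 40 tall, axis own z, 40 mm to own -x; bar clamp: ring 40 mm across, 44 wide, axis own y, 40 mm to own +x. Starts flat, origin 20 mm above the bench
- wrench: a combination wrench, 170 mm, flat on the bench; not part of the job. Origin at its middle
- screwdriver: a screwdriver, 190 mm, lying on the bench; not part of the job
- tape: a roll of tape, 84 mm across, 22 mm high; not part of the job
- spray: a standing spray can, 60 mm across, 170 mm high; not part of the job
- grease: a grease jar, 64 mm across, 75 mm high; not part of the job
- hexkey: a blue L-shaped hex key, 120 mm long, 8 mm thick; not part of the job
Mind the look-alikes: they are no part of the job. Leave any orange, purple or red look-alike of the stem1 alone.

How it is judged:
By the outcome, as a careful person would: the job done as asked, in the order asked, and still so for the second after the job is handed in, with the robot touching nothing.
Of stem1, stem2, stem3, stem4, stem5 only 2 to 4 are there at a start; the rules pass over those that are not, and their reading is None.
At some moment in a run one of stem1, stem2, stem3, stem4, stem5 may be knocked a few centimetres aside while the robot is not near it.
Once in a run the grip may slacken for a moment while it holds something.
It also fails if it takes over 210 s, if anything falls off the work surface, if the arm or the gripper's body presses on something with over 40 N, if the wrist force passes 120 N, or if a joint passes its speed limit or range.

## Robot

A 6-joint arm with a two-finger parallel gripper is mounted at the origin on the work surface. World frame = base frame: x ahead of the robot, y to its left, z up, the work surface at z = 0. Lengths are in mm, angles in rad, forces in N, time in s.
With the tool pointing down it reaches from about 425 to 925 mm from the base axis. Payload 12.5 kg.
Tool frame: the origin (TCP) lies on the centre line of the jaws, within the pads' length; the fingertips stand 25 mm ahead of it and the grasp point (between the pads) lies 6 mm ahead of it (env.tip_extent is the distance from the TCP to the fingertips, in mm); z points along the fingers, y is the line along which they close (so a half turn about z gives the same grasp; the last joint's range is limited). The gripper opens to 85 mm and grips with 20 to 120 N. Pads are 22 mm wide; open, the fingers measure 114 mm over their backs; the gripper's body (76 mm by 85 mm) begins 54 mm behind the grasp point. The pads swing forward as they close: fully open they stand 13 mm farther back than shut.
Start: joints at [-1.414, 0.491, 1.559, -0, 1.092, -0.106], TCP at [162.388, -603.55, 256.327] pointing down, gripper open.
Joint ranges: [-3.1, 3.1], [-0.84, 2.19], [0.05, 2.79], [-1.13, 4.28], [0.06, 2.93], [-2.69, 2.69]. Speed limits (rad/s): [2.22, 2.22, 2.79, 3.14, 3.14, 3.14].

## Interface

Orientations are given as a rotation vector (axis times angle).
In Python, from rig import env, get_image, camera_params, spotter gives the robot as it stands.
- The arm moves only by the tool send_rows, never from a script. Its argument "steps" is a list of rows, each an object of numbers: "dx", "dy", "dz": the shift along the tool's x, y, z in m; "yaw": the turn about the tool's z in degrees; "gripper": the opening, from 0 (shut) to 1 (fully open). A call has 1 to 12 rows; each row is the pose to reach, as a shift and turn from the pose commanded when the call began, along the tool's axes at that moment; what a row does not reach only later rows make up. A row lasts 1/12 s, in which the tool goes at most 41.7 mm and 7.16 degrees, less where a joint would pass 70% of its speed; a pose out of reach is approached as far as the arm can. A call with a gripper value outside its range is refused whole. The fingers move at their own pace and stop on an object; "newtons" is the grip in N (left out, the last holds). Time passes only in rows, so rows that repeat a pose let the fingers close. It gives the time, the measured TCP pose, the force, the opening and the grip force at its end, in the units of the state.
- env.get_obs(): the state, without advancing time (a new reading comes with each control period).
- get_image(name): name is "scene" or "top" or "wrist"; returns (picture, depth): 400x640x3 uint8, blue, green, red; 400x640 float32, mm along the optical axis (not along the pixel's ray), 0 where there is no reading.
- camera_params(name): a dict with "K" (3x3 intrinsics, pixels), "k1" (the pictures are not rectified: a ray, as slopes to the right and down, at radius r is drawn at 1 + k1 r^2 times it, then the intrinsics apply), "world_from_camera" (4x4, takes a point from camera to world coordinates); the wrist camera has in their place "hand_eye" (4x4, takes a point from camera to tool coordinates, whose origin is the TCP and whose axes are the flange's). Camera axes: x right, y down, z forward; pixel columns grow to the right and rows downward; lengths in mm; the calibration is good to about 2 mm. A picture is of the moment at which its call begins: read the wrist's pose just before it. camera_params takes no time and is no camera call.
- env.hand_in(): hands the job in; it is judged then, once.
Trained networks look in the newest picture that a camera, given by its name, has taken for a name from the list of things; names that differ only in an ending like _2 or _b are one class to them, and where a whole thing is asked for, a point or a joint stands for the part that bears it (a point fixed in the world has none). Each returns a list of dicts, best first, with "p" (0 to 1); they miss things now and then, are a little off and sometimes report something else, mostly with a low value. They report only what shows in the picture. A call takes as long as a camera call. They do not tell look-alikes from the thing itself.
- spotter.spot_in(camera, query): "bbox" ([left, top, right, bottom] in pixels, round what is visible of it).
- spotter.mark_of(camera, query): "pixel" ([column, row] in pixels: a listed point, or the origin of a listed thing).
The state is a dict: "clock": time; "joint_pos": joint angles; "qd": joint speeds; "joint_efforts": joint torques, N m; "tcp_pos": TCP position; "orientation": TCP orientation; "force": force on the tool from outside, world axes, zero at the start; "ft_torque": the same for the moment, N m; "finger_gap": opening from 0.0 (shut) to 1.0 (fully open); "gripper_force": force on a finger pad.
Only numpy, scipy, OpenCV 4.12 (cv2) and the standard library are available. Lean on these libraries where they do the work, as an engineer would, in place of code of your own. Each camera call takes 0.05 s, during which the arm holds its last target. There are 200 camera calls.

## Working session

There is one attempt and no reset: what is moved stays moved. The work goes in short steps, Python scripts to look and compute and a tool call to move; the robot and the scene stay as the last step left them, time stands still between calls to the robot, and variables do not carry over. Pictures are saved under pics/ and viewed, at most 14 in all, crops included, and the job is handed in when it is done.

Besides the shell and the picture viewer there is one more tool, called after "Emit:" as name([rows], argument=value, ...), one row to a line, values as JSON. send_rows: Moves the arm, as the interface text tells. Its arguments: {"type":"object","properties":{"steps":{"type":"array","items":{"type":"object","properties":{"dx":{"type":"number"},"dy":{"type":"number"},"dz":{"type":"number"},"yaw":{"type":"number"},"gripper":{"type":"number"}}}},"newtons":{"type":"number"}},"required":["steps"]}

```bash
ls; mkdir -p pics
cat > h.py <<'E'
import numpy as np, cv2
from rig import env, get_image, camera_params, spotter
from scipy.spatial.transform import Rotation as R
def T_wc(cam):
    p=camera_params(cam)
    if 'world_from_camera' in p: return p,np.array(p['world_from_camera'])
    o=env.get_obs(); T=np.eye(4); T[:3,:3]=R.from_rotvec(o['orientation']).as_matrix(); T[:3,3]=o['tcp_pos']
    return p,T@np.array(p['hand_eye'])
def ray(p,T,px):
    K=np.array(p['K']);k=p['k1']
    d=np.array([(px[0]-K[0,2])/K[0,0],(px[1]-K[1,2])/K[1,1]]);u=d.copy()
    for _ in range(20): u=d/(1+k*(u@u))
    return T[:3,3],T[:3,:3]@np.array([u[0],u[1],1])
def at_z(p,T,px,z):
    o,d=ray(p,T,px); return o+d*(z-o[2])/d[2]
def at_depth(p,T,px,dep):
    o,d=ray(p,T,px); return o+d*dep
def st():
    o=env.get_obs(); print('t',round(o['clock'],2),'tcp',np.round(o['tcp_pos'],1),'rv',np.round(o['orientation'],3),'gap',round(o['finger_gap'],3),'F',np.round(o['force'],1),'gf',round(o['gripper_force'],1),'j',np.round(o['joint_pos'],2)); return o
E
python3 - <<'E'
from h import *
st()
for c in ['scene','top']:
    im,d=get_image(c); cv2.imwrite(f'pics/{c}0.png',im); np.save(f'pics/{c}0.npy',d)
    p,T=T_wc(c); print(c,np.round(T,2).tolist(),p['K'],p['k1'])
p,T=T_wc('top')
for q,z in [('stem1',20),('brush',140),('clip',0),('clip_seat',60),('washer',0),('tray_floor',130),('tray_bar',175),('gate_rail',180),('tank_floor',12),('spray',85),('hexkey',4)]:
    for r in spotter.mark_of('top',q)[:8]:
        if r['p']>.15: print(q,round(r['p'],2),np.round(r['pixel'],0),np.round(at_z(p,T,r['pixel'],z),0))
E
```

```text
pics
t 0.0 tcp [ 162.4 -603.3  255.7] rv [-3.113 -0.411  0.   ] gap 0.996 F [0.6 0.4 0.6] gf 0.0 j [-1.41  0.49  1.56  0.    1.09 -0.11]
scene [[0.62, 0.52, -0.59, 1432.52], [0.78, -0.42, 0.46, -715.78], [-0.01, -0.74, -0.67, 1249.85], [0.0, 0.0, 0.0, 1.0]] [[396.44180065   0.         321.99237135]
 [  0.         396.44180065 197.08520141]
 [  0.           0.           1.        ]] -0.09202164009267931
top [[-0.09, -0.97, 0.2, 127.05], [-1.0, 0.09, -0.02, 53.94], [-0.0, -0.2, -0.98, 1645.4], [0.0, 0.0, 0.0, 1.0]] [[476.08523457   0.         321.26101646]
 [  0.         476.08523457 200.44596671]
 [  0.           0.           1.        ]] 0.008710761798720984
stem1 0.78 [315. 224.] [386.  54.  20.]
stem1 0.71 [156. 260.] [312. 602.  20.]
stem1 0.69 [372. 210.] [ 414. -146.   20.]
stem1 0.63 [223. 222.] [421. 370.  20.]
stem1 0.53 [230. 173.] [594. 336.  20.]
brush 0.54 [305. 142.] [642.  62. 140.]
brush 0.39 [336. 177.] [514. -29. 140.]
clip 0.56 [375. 214.] [ 404. -158.    0.]
clip_seat 0.81 [376. 212.] [ 401. -153.   60.]
washer 0.81 [333. 158.] [620. -32.   0.]
tray_floor 0.55 [304. 146.] [633.  66. 130.]
tray_bar 0.85 [254. 142.] [645. 228. 175.]
gate_rail 0.7 [339. 179.] [496. -34. 180.]
tank_floor 0.73 [359. 156.] [ 616. -125.   12.]
tank_floor 0.35 [271. 228.] [385. 207.  12.]
spray 0.62 [473. 150.] [ 578. -507.   85.]
hexkey 0.58 [203. 259.] [302. 448.   4.]
```

View pics/top0.png

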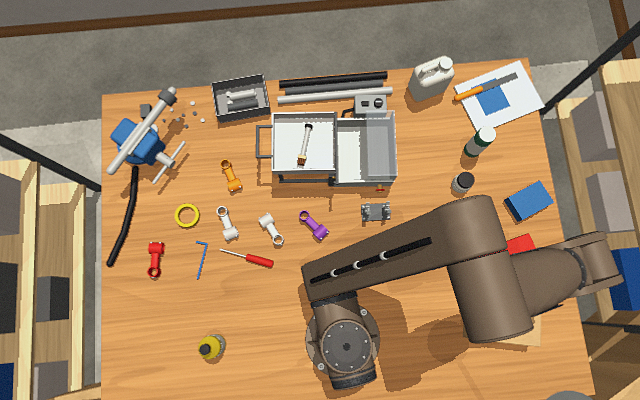

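View pics/scene0.png

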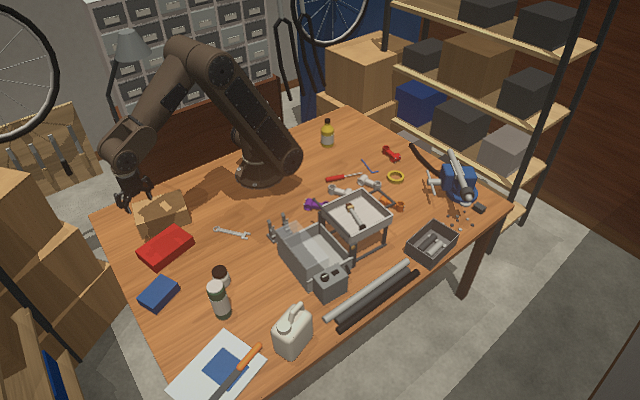

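The top view shows two silver stems at (228,222) and (271,229). The look-alikes are orange (231,175), purple (313,223) and red (155,260). The brush lies in the tray at (304,145), the clip is at (376,212), the bar is on the left at (262,142), and the gate rail end is near (339,179). I'll move above the tray for a closer look, which also uncovers anything hidden by the arm.

```bash
cat >> h.py <<'E'
def psi():
    m=R.from_rotvec(env.get_obs()['orientation']).as_matrix(); return np.arctan2(m[1,0],m[0,0])
def goto(x,y,z,ps=None):
    "print the row numbers to a world TCP pose, tool x at world yaw ps (mod pi)"
    o=env.get_obs(); m=R.from_rotvec(o['orientation']).as_matrix(); d=m.T@(np.array([x,y,z])-o['tcp_pos']); p0=psi()
    w=0 if ps is None else -((ps-p0+np.pi/2)%np.pi-np.pi/2)
    w=np.degrees(w); n=max(np.linalg.norm(d)/41.7,abs(w)/7.16)
    print('go',(x,y,z,ps),'dx,dy,dz',np.round(d/1000,4),'yaw',round(w,1),'rows',round(n,1))
E
python3 - <<'E'
from h import *
print(np.round(camera_params('wrist')['hand_eye'],2).tolist(),camera_params('wrist')['K'][0][0],psi())
goto(560,80,480,-0.1)
E
```

```text
[[0.0, -0.96, -0.26, 66.54], [1.0, 0.0, 0.0, -1.17], [-0.0, -0.26, 0.96, -116.58], [0.0, 0.0, 0.0, 1.0]] 321.9051890442347 0.26282897576660025
go (560, 80, 480, -0.1) dx,dy,dz [ 0.5616 -0.5567 -0.2237] yaw 20.8 rows 19.7
```

Emit:
send_rows([
  {"dz": -0.04},
  {"dx": 0.28,"dy": -0.28,"dz": -0.2237,"yaw": 20.8},
  {"dx": 0.5616,"dy": -0.5567,"dz": -0.2237,"yaw": 20.8},
  {"dx": 0.5616,"dy": -0.5567,"dz": -0.2237,"yaw": 20.8},
  {"dx": 0.5616,"dy": -0.5567,"dz": -0.2237,"yaw": 20.8},
  {"dx": 0.5616,"dy": -0.5567,"dz": -0.2237,"yaw": 20.8},
  {"dx": 0.5616,"dy": -0.5567,"dz": -0.2237,"yaw": 20.8},
  {"dx": 0.5616,"dy": -0.5567,"dz": -0.2237,"yaw": 20.8},
  {"dx": 0.5616,"dy": -0.5567,"dz": -0.2237,"yaw": 20.8},
  {"dx": 0.5616,"dy": -0.5567,"dz": -0.2237,"yaw": 20.8},
  {"dx": 0.5616,"dy": -0.5567,"dz": -0.2237,"yaw": 20.8},
  {"dx": 0.5616,"dy": -0.5567,"dz": -0.2237,"yaw": 20.8},
])

```text
invalid input at $.steps[0]: expected keys dx, dy, dz, yaw, gripper
```

Run:
```python
from h import *
st(); goto(560,80,480,-0.1)
```

```text
t 0.65 tcp [ 162.4 -603.5  256.3] rv [ 3.114  0.412 -0.   ] gap 1.001 F [-0.3 -0.1 -0.4] gf 0.0 j [-1.41  0.49  1.56 -0.    1.09 -0.11]
go (560, 80, 480, -0.1) dx,dy,dz [ 0.5616 -0.5567 -0.2237] yaw 20.8 rows 19.7
```

Emit:
send_rows([
  {"dx": 0.1,"dy": -0.1,"dz": -0.15,"yaw": 5,"gripper": 1},
  {"dx": 0.56,"dy": -0.56,"dz": -0.224,"yaw": 21,"gripper": 1},
  {"dx": 0.56,"dy": -0.56,"dz": -0.224,"yaw": 21,"gripper": 1},
  {"dx": 0.56,"dy": -0.56,"dz": -0.224,"yaw": 21,"gripper": 1},
  {"dx": 0.56,"dy": -0.56,"dz": -0.224,"yaw": 21,"gripper": 1},
  {"dx": 0.56,"dy": -0.56,"dz": -0.224,"yaw": 21,"gripper": 1},
  {"dx": 0.56,"dy": -0.56,"dz": -0.224,"yaw": 21,"gripper": 1},
  {"dx": 0.56,"dy": -0.56,"dz": -0.224,"yaw": 21,"gripper": 1},
  {"dx": 0.56,"dy": -0.56,"dz": -0.224,"yaw": 21,"gripper": 1},
  {"dx": 0.56,"dy": -0.56,"dz": -0.224,"yaw": 21,"gripper": 1},
  {"dx": 0.56,"dy": -0.56,"dz": -0.224,"yaw": 21,"gripper": 1},
  {"dx": 0.56,"dy": -0.56,"dz": -0.224,"yaw": 21,"gripper": 1},
])

```text
clock: 1.65
tcp_pos: [398.8, -191.9, 400.2]
orientation: [3.137, -0.163, 0.001]
force: [0.7, -1.1, -0.5]
finger_gap: 0.996
gripper_force: 0.0
```

Run:
```python
from h import *
st(); goto(560,80,480,-0.1)
```

```text
t 1.65 tcp [ 398.8 -191.9  400.2] rv [ 3.137e+00 -1.630e-01  1.000e-03] gap 0.996 F [ 0.7 -1.1 -0.5] gf 0.0 j [-0.6   0.09  1.75 -0.    1.3   1.08]
go (560, 80, 480, -0.1) dx,dy,dz [ 0.1322 -0.2871 -0.0799] yaw -0.2 rows 7.8
```

Run:
```python
from h import *
p,T=T_wc('wrist'); im,d=get_image('wrist'); cv2.imwrite('pics/w1.png',im)
for q,z in [('clip',0),('clip_seat',60),('gate_rail',180),('washer',0),('wrench',3)]:
    for r in spotter.mark_of('wrist',q)[:3]:
        if r['p']>.15: print(q,round(r['p'],2),np.round(r['pixel'],0),np.round(at_z(p,T,r['pixel'],z),0))
```

```text
clip 0.76 [300. 152.] [ 416. -163.    0.]
clip_seat 0.66 [292. 159.] [ 413. -155.   60.]
gate_rail 0.59 [141.  98.] [501. -26. 180.]
washer 0.69 [194.  11.] [629. -37.   0.]
wrench 0.71 [401. 221.] [ 286. -317.    3.]
```

Emit:
send_rows([
  {"dx": 0.13,"dy": -0.287,"dz": -0.08,"yaw": 0,"gripper": 1},
  {"dx": 0.13,"dy": -0.287,"dz": -0.08,"yaw": 0,"gripper": 1},
  {"dx": 0.13,"dy": -0.287,"dz": -0.08,"yaw": 0,"gripper": 1},
  {"dx": 0.13,"dy": -0.287,"dz": -0.08,"yaw": 0,"gripper": 1},
  {"dx": 0.13,"dy": -0.287,"dz": -0.08,"yaw": 0,"gripper": 1},
  {"dx": 0.13,"dy": -0.287,"dz": -0.08,"yaw": 0,"gripper": 1},
  {"dx": 0.13,"dy": -0.287,"dz": -0.08,"yaw": 0,"gripper": 1},
  {"dx": 0.13,"dy": -0.287,"dz": -0.08,"yaw": 0,"gripper": 1},
  {"dx": 0.13,"dy": -0.287,"dz": -0.08,"yaw": 0,"gripper": 1},
  {"dx": 0.13,"dy": -0.287,"dz": -0.08,"yaw": 0,"gripper": 1},
])

```text
clock: 2.78
tcp_pos: [558.2, 77.7, 478.3]
orientation: [3.137, -0.163, -0.002]
force: [-0.3, -0.8, -0.0]
finger_gap: 1.002
gripper_force: 0.0
```

Run:
```python
from h import *
st()
p,T=T_wc('wrist'); im,d=get_image('wrist'); cv2.imwrite('pics/w2.png',im); np.save('pics/w2.npy',d)
for q,z in [('brush',144),('stem1',20),('gate_rail',180),('tray_floor',130),('tray_bar',175),('washer',0)]:
    for r in spotter.mark_of('wrist',q)[:6]:
        if r['p']>.15: print(q,round(r['p'],2),np.round(r['pixel'],0),np.round(at_z(p,T,r['pixel'],z),0))
im2,_=get_image('top'); cv2.imwrite('pics/top1.png',im2)
a=cv2.imread('pics/w1.png'); 
s=lambda x:cv2.resize(x,(480,300))
cv2.imwrite('pics/m1.png',np.vstack([s(a),s(im)]))
p,T=T_wc('top')
for r in spotter.mark_of('top','stem1')[:8]: print(round(r['p'],2),np.round(r['pixel']),np.round(at_z(p,T,r['pixel'],20)))
```

```text
t 2.78 tcp [558.2  77.7 478.3] rv [ 3.137e+00 -1.630e-01 -2.000e-03] gap 1.002 F [-0.3 -0.8 -0. ] gf 0.0 j [ 0.02  0.26  1.34 -0.    1.54  1.7 ]
brush 0.92 [323. 100.] [646.  64. 144.]
brush 0.65 [403. 205.] [490. -37. 144.]
stem1 0.92 [183. 245.] [417. 354.  20.]
stem1 0.91 [264. 253.] [385. 203.  20.]
stem1 0.91 [ 67. 303.] [319. 608.  20.]
stem1 0.56 [335. 244.] [389.  65.  20.]
stem1 0.41 [529. 273.] [ 290. -306.   20.]
gate_rail 0.74 [402. 203.] [504. -27. 180.]
tray_floor 0.96 [320. 105.] [640.  68. 130.]
tray_bar 0.64 [200. 110.] [648. 218. 175.]
washer 0.92 [380. 105.] [635. -38.   0.]
0.86 [234. 178.] [576. 324.  20.]
0.8 [154. 260.] [313. 609.  20.]
0.53 [228. 220.] [425. 351.  20.]
0.51 [273. 230.] [378. 202.  20.]
```

View pics/m1.png

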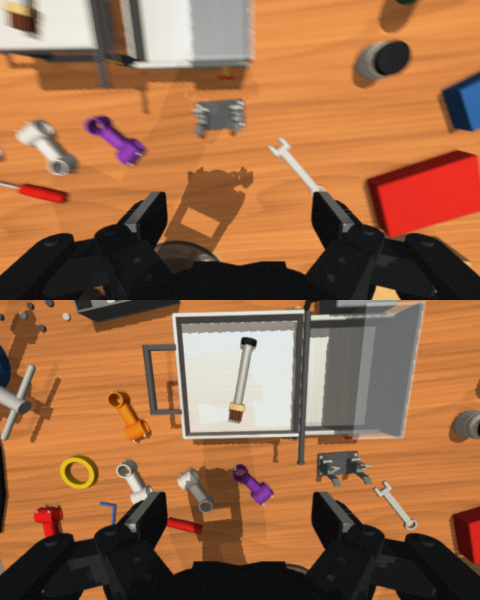

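View pics/top1.png

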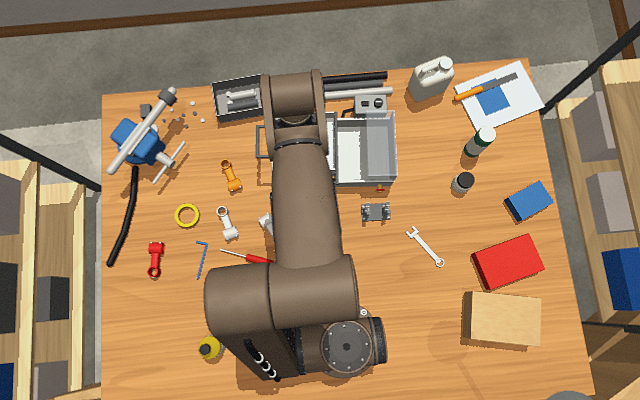

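Only two silver stems are present, at wrist (183,245) and (264,253); nothing further was hidden under the arm. The purple, orange and red ones are look-alikes. Next I'll measure poses from the depth image.

```bash
cat >> h.py <<'E'
def cloud(cam,d,pose=None):
    p,T=T_wc(cam) if pose is None else pose
    K=np.array(p['K']); v,u=np.mgrid[0:400,0:640]
    q=cv2.undistortPoints(np.stack([u,v],-1).reshape(-1,1,2).astype(np.float64),K,np.array([p['k1'],0,0,0.])).reshape(400,640,2)
    return np.concatenate([q*d[...,None],d[...,None]],-1)@T[:3,:3].T+T[:3,3]
def rect(P):
    (c,s,a)=cv2.minAreaRect(P[:,:2].astype(np.float32)); return np.round(c,1),np.round(s,1),round(a,1)
def pca(P):
    m=P[:,:2].mean(0); w,v=np.linalg.eigh(np.cov((P[:,:2]-m).T)); a=np.arctan2(v[1,1],v[0,1]); return np.round(m,1),round((a+np.pi/2)%np.pi-np.pi/2,3)
E
python3 - <<'E'
from h import *
d=np.load('pics/w2.npy'); im=cv2.imread('pics/w2.png'); C=cloud('wrist',d); ok=d>0
X,Y,Z=C[...,0],C[...,1],C[...,2]
def sel(x0,x1,y0,y1,z0,z1): 
    m=ok&(X>x0)&(X<x1)&(Y>y0)&(Y<y1)&(Z>z0)&(Z<z1); return C[m]
m=sel(515,770,-35,200,168,182); print('tray rim',len(m),rect(m))
m=sel(600,720,200,250,150,190); print('bar',len(m),rect(m),np.median(m[:,2]))
m=sel(470,800,-60,0,174,195); print('rail',len(m),pca(m),m[:,:2].min(0),m[:,:2].max(0),np.median(m[:,2]))
m=sel(560,720,10,130,137,165); print('brush',len(m),pca(m),rect(m),np.percentile(m[:,2],[5,50,95]))
m=sel(560,720,10,130,125,134);print('floor z',np.median(m[:,2]))
for n,(x,y) in dict(A=(417,354),B=(385,203)).items():
    m=sel(x-75,x+75,y-75,y+75,12,60); k=np.hypot(m[:,0]-x,m[:,1]-y)<75; m=m[k]; print(n,len(m),pca(m),rect(m),np.percentile(m[:,2],[50,95]))
m=sel(350,470,-230,-90,5,110); print('clip',len(m),rect(m))
E
```

```text
tray rim 3280 (array([632.4,  82.4]), array([244.9, 214.5]), 85.8)
bar 996 (array([652.8, 212.8]), array([ 26.5, 105.7]), 89.2) 180.22619968267125
rail 2190 (array([622.3, -31.5]), np.float64(-0.052)) [482.13992259 -48.49410567] [ 7.32049856e+02 -1.18197932e-01] 183.85251797232152
brush 1586 (array([637.4,  66. ]), np.float64(-0.286)) (array([636.2,  66.4]), array([ 27.7, 140.5]), 73.6) [147.01334264 152.16197715 158.32768176]
floor z 130.30448902142473
A 1104 (array([428.3, 358.3]), np.float64(0.274)) (array([429. , 359.7]), array([108.3,  44.3]), 15.7) [32.49643516 40.36004806]
B 1110 (array([389.9, 207.2]), np.float64(0.466)) (array([381. , 205.3]), array([119.8,  44. ]), 26.5) [33.4054774  40.42108332]
clip 2107 (array([ 413.6, -156.6]), array([99.9, 61.1]), 87.9)
```

Run:
```python
from h import *
goto(646,64,220,-0.286);goto(646,64,158,-0.286)
```

```text
go (646, 64, 220, -0.286) dx,dy,dz [0.0896 0.0042 0.2595] yaw 10.4 rows 6.6
go (646, 64, 158, -0.286) dx,dy,dz [0.0896 0.0042 0.3215] yaw 10.4 rows 8.0
```

Emit:
send_rows([
  {"dx": 0.09,"dy": 0.004,"dz": 0.24,"yaw": 10.4,"gripper": 0.6},
  {"dx": 0.09,"dy": 0.004,"dz": 0.24,"yaw": 10.4,"gripper": 0.6},
  {"dx": 0.09,"dy": 0.004,"dz": 0.24,"yaw": 10.4,"gripper": 0.6},
  {"dx": 0.09,"dy": 0.004,"dz": 0.24,"yaw": 10.4,"gripper": 0.6},
  {"dx": 0.09,"dy": 0.004,"dz": 0.24,"yaw": 10.4,"gripper": 0.6},
  {"dx": 0.09,"dy": 0.004,"dz": 0.24,"yaw": 10.4,"gripper": 0.6},
  {"dx": 0.09,"dy": 0.004,"dz": 0.24,"yaw": 10.4,"gripper": 0.6},
  {"dx": 0.09,"dy": 0.004,"dz": 0.27,"yaw": 10.4,"gripper": 0.6},
  {"dx": 0.09,"dy": 0.004,"dz": 0.3,"yaw": 10.4,"gripper": 0.6},
  {"dx": 0.09,"dy": 0.004,"dz": 0.32,"yaw": 10.4,"gripper": 0.6},
  {"dx": 0.09,"dy": 0.004,"dz": 0.32,"yaw": 10.4,"gripper": 0.6},
  {"dx": 0.09,"dy": 0.004,"dz": 0.32,"yaw": 10.4,"gripper": 0.6},
])

```text
clock: 4.23
tcp_pos: [646.6, 64.9, 160.4]
orientation: [3.11, -0.447, -0.0]
force: [-0.0, 0.1, 0.4]
finger_gap: 0.598
gripper_force: 0.0
```

Emit:
send_rows([
  {"dx": 0,"dy": 0,"dz": 0,"yaw": 0,"gripper": 0},
  {"dx": 0,"dy": 0,"dz": 0,"yaw": 0,"gripper": 0},
  {"dx": 0,"dy": 0,"dz": 0,"yaw": 0,"gripper": 0},
  {"dx": 0,"dy": 0,"dz": 0,"yaw": 0,"gripper": 0},
  {"dx": 0,"dy": 0,"dz": 0,"yaw": 0,"gripper": 0},
  {"dx": 0,"dy": 0,"dz": 0,"yaw": 0,"gripper": 0},
  {"dx": 0,"dy": 0,"dz": 0,"yaw": 0,"gripper": 0},
  {"dx": 0,"dy": 0,"dz": 0,"yaw": 0,"gripper": 0},
], newtons=50)

```text
clock: 4.9
tcp_pos: [647.1, 64.8, 161.4]
orientation: [-3.11, 0.446, -0.005]
force: [-1.7, -1.1, 7.7]
finger_gap: 0.163
gripper_force: 48.7
```

Run:
```python
from h import *
st();goto(646,64,290,-0.286)
```

```text
t 4.9 tcp [647.1  64.8 161.4] rv [-3.11   0.446 -0.005] gap 0.163 F [-1.7 -1.1  7.7] gf 48.7 j [-0.    0.62  1.59 -0.    0.92  1.85]
go (646, 64, 290, -0.286) dx,dy,dz [-0.0004  0.001  -0.1286] yaw 0.1 rows 3.1
```

Emit:
send_rows([
  {"dx": 0,"dy": 0,"dz": -0.04,"yaw": 0,"gripper": 0},
  {"dx": 0,"dy": 0,"dz": -0.08,"yaw": 0,"gripper": 0},
  {"dx": 0,"dy": 0,"dz": -0.12,"yaw": 0,"gripper": 0},
  {"dx": 0,"dy": 0,"dz": -0.16,"yaw": 0,"gripper": 0},
  {"dx": -0.12,"dy": 0.08,"dz": -0.17,"yaw": 0,"gripper": 0},
  {"dx": -0.12,"dy": 0.08,"dz": -0.17,"yaw": 0,"gripper": 0},
  {"dx": -0.12,"dy": 0.08,"dz": -0.17,"yaw": 0,"gripper": 0},
  {"dx": -0.12,"dy": 0.08,"dz": -0.17,"yaw": 0,"gripper": 0},
  {"dx": -0.12,"dy": 0.08,"dz": -0.17,"yaw": 0,"gripper": 0},
  {"dx": -0.12,"dy": 0.08,"dz": -0.17,"yaw": 0,"gripper": 0},
])

```text
clock: 5.73
tcp_pos: [508.4, 21.7, 330.8]
orientation: [-3.109, 0.448, -0.004]
force: [0.7, -0.1, -1.7]
finger_gap: 0.164
gripper_force: 49.3
```

```bash
cat > look.py <<'E'
from h import *
st()
P=T_wc('wrist'); im,d=get_image('wrist'); cv2.imwrite('pics/w3.png',im); np.save('pics/w3.npy',d)
p,T=P
for q,z in [('clip',0),('clip_seat',60)]:
    for r in spotter.mark_of('wrist',q)[:2]:
        print(q,round(r['p'],2),np.round(r['pixel'],0),np.round(at_z(p,T,r['pixel'],z),1))
C=cloud('wrist',d,P); X,Y,Z=C[...,0],C[...,1],C[...,2]
def sel(x0,x1,y0,y1,z0,z1): return C[(d>0)&(X>x0)&(X<x1)&(Y>y0)&(Y<y1)&(Z>z0)&(Z<z1)]
b=(340,490,-240,-70)
for z in [(4,16),(50,80),(80,90),(91,105)]:
    m=sel(*b,*z)
    if len(m)>5:
        print(z,len(m),rect(m))
        for s in (1,-1):
            k=m[(m[:,1]+157)*s>0]; 
            if len(k): print('   side',s,np.round(k.min(0)),np.round(k.max(0)),np.round(k.mean(0),1))
E
python3 look.py
```

```text
t 5.73 tcp [508.4  21.7 330.8] rv [-3.109  0.448 -0.004] gap 0.164 F [ 0.7 -0.1 -1.7] gf 49.3 j [-0.09  0.25  1.73 -0.    1.16  1.77]
clip 0.65 [457. 194.] [ 417.7 -154.9    0. ]
clip_seat 0.77 [476. 207.] [ 415.  -153.3   60. ]
(4, 16) 2052 (array([ 414.3, -157.3]), array([100.2,  60.8]), 87.7)
   side 1 [ 384. -157.    4.] [ 446. -107.   16.] [ 422.2 -130.2    7.3]
   side -1 [ 383. -208.    4.] [ 444. -157.   16.] [ 417.2 -177.6    7.4]
(50, 80) 794 (array([ 414.2, -158.2]), array([82.3, 30.3]), 88.3)
   side 1 [ 400. -131.   50.] [ 430. -117.   80.] [ 415.3 -122.9   62.4]
   side -1 [ 398. -199.   50.] [ 428. -184.   80.] [ 413.4 -189.8   62.1]
(80, 90) 326 (array([ 414.2, -158.3]), array([82.5, 39.2]), 88.7)
   side 1 [ 397. -131.   80.] [ 435. -117.   90.] [ 412.1 -123.4   85.9]
   side -1 [ 394. -199.   80.] [ 433. -184.   90.] [ 409.6 -190.5   86. ]
(91, 105) 197 (array([ 396.2, -158. ]), array([83.3, 10.1]), 88.1)
   side 1 [ 392. -131.   91.] [ 401. -116.   97.] [ 397.2 -123.3   93.9]
   side -1 [ 390. -200.   91.] [ 400. -184.   97.] [ 395.1 -191.1   93.9]
```

View pics/w3.png

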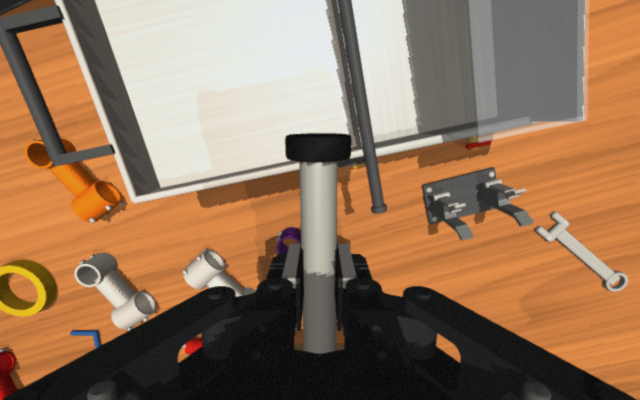

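Run:
```python
from h import *
goto(414.3,-157.5,200,1.533)
```

```text
go (414.3, -157.5, 200, 1.533) dx,dy,dz [-0.041   0.1991  0.1294] yaw 75.8 rows 10.6
```

Emit:
send_rows([
  {"dx": 0,"dy": 0,"dz": 0,"yaw": -15,"gripper": 0},
  {"dx": -0.041,"dy": 0.199,"dz": 0.03,"yaw": -104.2,"gripper": 0},
  {"dx": -0.041,"dy": 0.199,"dz": 0.03,"yaw": -104.2,"gripper": 0},
  {"dx": -0.041,"dy": 0.199,"dz": 0.03,"yaw": -104.2,"gripper": 0},
  {"dx": -0.041,"dy": 0.199,"dz": 0.03,"yaw": -104.2,"gripper": 0},
  {"dx": -0.041,"dy": 0.199,"dz": 0.03,"yaw": -104.2,"gripper": 0},
  {"dx": -0.041,"dy": 0.199,"dz": 0.03,"yaw": -104.2,"gripper": 0},
  {"dx": -0.041,"dy": 0.199,"dz": 0.03,"yaw": -104.2,"gripper": 0},
  {"dx": -0.041,"dy": 0.199,"dz": 0.03,"yaw": -104.2,"gripper": 0},
  {"dx": -0.041,"dy": 0.199,"dz": 0.03,"yaw": -104.2,"gripper": 0},
  {"dx": -0.041,"dy": 0.199,"dz": 0.03,"yaw": -104.2,"gripper": 0},
  {"dx": -0.041,"dy": 0.199,"dz": 0.03,"yaw": -104.2,"gripper": 0},
])

```text
clock: 6.88
tcp_pos: [414.3, -157.8, 299.0]
orientation: [-2.645, -1.694, 0.0]
force: [0.8, -0.9, -1.7]
finger_gap: 0.162
gripper_force: 49.4
```

Run:
```python
from h import *
st();goto(414.3,-157.5,140,1.533)
```

```text
t 6.88 tcp [ 414.3 -157.8  299. ] rv [-2.645 -1.694  0.   ] gap 0.162 F [ 0.8 -0.9 -1.7] gf 49.4 j [-0.51  0.18  1.92 -0.    1.04 -0.08]
go (414.3, -157.5, 140, 1.533) dx,dy,dz [ 0.0002 -0.      0.159 ] yaw -22.5 rows 3.8
```

Emit:
send_rows([
  {"dx": 0,"dy": 0,"dz": 0.04,"yaw": -22.5,"gripper": 0},
  {"dx": 0,"dy": 0,"dz": 0.08,"yaw": -22.5,"gripper": 0},
  {"dx": 0,"dy": 0,"dz": 0.12,"yaw": -22.5,"gripper": 0},
  {"dx": 0,"dy": 0,"dz": 0.159,"yaw": -22.5,"gripper": 0},
  {"dx": 0,"dy": 0,"dz": 0.159,"yaw": -22.5,"gripper": 0},
  {"dx": 0,"dy": 0,"dz": 0.159,"yaw": -22.5,"gripper": 0},
])

```text
clock: 7.38
tcp_pos: [413.7, -157.4, 139.3]
orientation: [-2.269, -2.167, 0.002]
force: [0.3, -0.1, -2.1]
finger_gap: 0.163
gripper_force: 49.3
```

Run:
```python
from h import *
st();goto(414.3,-157.5,77,1.533)
im,d=get_image('wrist');C=cloud('wrist',d)
X,Y,Z=C[...,0],C[...,1],C[...,2]
def sel(x0,x1,y0,y1,z0,z1): return C[(d>0)&(X>x0)&(X<x1)&(Y>y0)&(Y<y1)&(Z>z0)&(Z<z1)]
m=sel(390,440,-120,-60,110,150); print(len(m),np.round(m.min(0)),np.round(m.max(0)),pca(m))
b=np.argsort(m[:,1]); 
m=sel(380,445,-140,-100,80,99); print(len(m),rect(m))
cv2.imwrite('pics/w4.png',im)
```

```text
t 7.38 tcp [ 413.7 -157.4  139.3] rv [-2.269e+00 -2.167e+00  2.000e-03] gap 0.163 F [ 0.3 -0.1 -2.1] gf 49.3 j [-0.51  0.42  2.11 -0.    0.61 -0.47]
go (414.3, -157.5, 77, 1.533) dx,dy,dz [-0.0002  0.0009  0.0623] yaw -0.5 rows 1.5
2993 [ 403. -120.  111.] [430. -96. 138.] (array([ 415.9, -105.9]), np.float64(1.482))
1033 (array([ 414.4, -124.4]), array([14.5, 41.9]), 89.2)
```

View pics/w4.png

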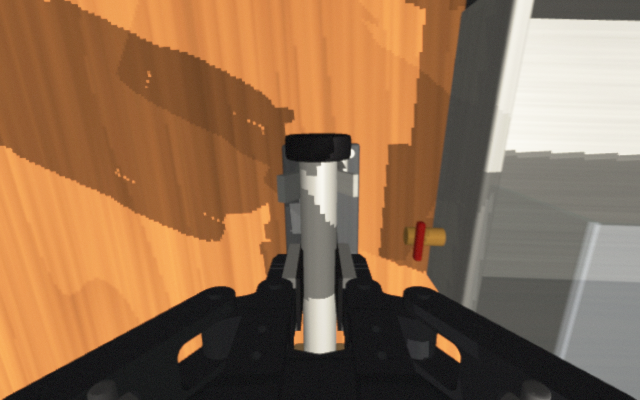

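Emit:
send_rows([
  {"dx": 0,"dy": 0,"dz": 0.01,"yaw": 0,"gripper": 0},
  {"dx": 0,"dy": 0,"dz": 0.02,"yaw": 0,"gripper": 0},
  {"dx": 0,"dy": 0,"dz": 0.03,"yaw": 0,"gripper": 0},
  {"dx": 0,"dy": 0,"dz": 0.036,"yaw": 0,"gripper": 0},
  {"dx": 0,"dy": 0,"dz": 0.042,"yaw": 0,"gripper": 0},
  {"dx": 0,"dy": 0,"dz": 0.048,"yaw": 0,"gripper": 0},
  {"dx": 0,"dy": 0,"dz": 0.054,"yaw": 0,"gripper": 0},
  {"dx": 0,"dy": 0,"dz": 0.058,"yaw": 0,"gripper": 0},
  {"dx": 0,"dy": 0,"dz": 0.062,"yaw": 0,"gripper": 0},
  {"dx": 0,"dy": 0,"dz": 0.062,"yaw": 0,"gripper": 0},
  {"dx": 0,"dy": 0,"dz": 0.062,"yaw": 0,"gripper": 0},
], newtons=80)

```text
clock: 8.35
tcp_pos: [414.0, -157.8, 78.1]
orientation: [2.27, 2.171, 0.0]
force: [3.0, 0.1, -3.6]
finger_gap: 0.145
gripper_force: 78.8
```

```bash
cat > lk.py <<'E'
from h import *
st();goto(414.3,-157.5,75,1.533)
im,d=get_image('wrist');C=cloud('wrist',d)
X,Y,Z=C[...,0],C[...,1],C[...,2]
def sel(x0,x1,y0,y1,z0,z1): return C[(d>0)&(X>x0)&(X<x1)&(Y>y0)&(Y<y1)&(Z>z0)&(Z<z1)]
m=sel(385,445,-112,-60,40,150); print(len(m),np.round(m.min(0)),np.round(m.max(0)),pca(m))
E
python3 lk.py
```

```text
t 8.35 tcp [ 414.  -157.8   78.1] rv [2.27  2.171 0.   ] gap 0.145 F [ 3.   0.1 -3.6] gf 78.8 j [-0.51  0.54  2.16 -0.    0.44 -0.47]
go (414.3, -157.5, 75, 1.533) dx,dy,dz [0.0003 0.0003 0.0031] yaw -0.4 rows 0.1
2316 [ 402. -112.   48.] [429. -96.  75.] (array([ 415.5, -102.6]), np.float64(-0.023))
```

Emit:
send_rows([
  {"dx": 0,"dy": 0,"dz": 0.003,"yaw": 0,"gripper": 0},
  {"dx": 0,"dy": 0,"dz": 0.004,"yaw": 0,"gripper": 0},
  {"dx": 0,"dy": 0,"dz": 0.004,"yaw": 0,"gripper": 0},
])

```text
clock: 8.65
tcp_pos: [414.1, -157.8, 76.9]
orientation: [2.268, 2.169, 0.002]
force: [-5.0, 3.3, 50.5]
finger_gap: 0.151
gripper_force: 85.0
```

```bash
python3 lk.py
```

```text
t 8.65 tcp [ 414.1 -157.8   76.9] rv [2.268e+00 2.169e+00 2.000e-03] gap 0.151 F [-5.   3.3 50.5] gf 85.0 j [-0.51  0.55  2.16 -0.    0.43 -0.47]
go (414.3, -157.5, 75, 1.533) dx,dy,dz [0.0003 0.0002 0.0019] yaw -0.4 rows 0.1
2311 [ 402. -112.   47.] [429. -96.  74.] (array([ 415.5, -102.6]), np.float64(-0.027))
```

Emit:
send_rows([
  {"dx": 0,"dy": 0,"dz": -0.003,"yaw": 0,"gripper": 0},
  {"dx": 0,"dy": 0,"dz": -0.003,"yaw": 0,"gripper": 0.5},
  {"dx": 0,"dy": 0,"dz": -0.003,"yaw": 0,"gripper": 0.5},
  {"dx": 0,"dy": 0,"dz": -0.003,"yaw": 0,"gripper": 0.5},
  {"dx": 0,"dy": 0,"dz": -0.003,"yaw": 0,"gripper": 0.5},
  {"dx": 0,"dy": 0,"dz": -0.003,"yaw": 0,"gripper": 0.5},
  {"dx": 0,"dy": 0,"dz": -0.03,"yaw": 0,"gripper": 0.5},
  {"dx": 0,"dy": 0,"dz": -0.07,"yaw": 0,"gripper": 0.5},
  {"dx": 0,"dy": 0,"dz": -0.11,"yaw": 0,"gripper": 0.5},
  {"dx": 0,"dy": 0,"dz": -0.15,"yaw": 0,"gripper": 0.5},
  {"dx": 0,"dy": 0,"dz": -0.19,"yaw": 0,"gripper": 0.5},
  {"dx": 0,"dy": 0,"dz": -0.23,"yaw": 0,"gripper": 0.5},
])

```text
clock: 9.7
tcp_pos: [412.9, -157.2, 306.3]
orientation: [-2.271, -2.171, 0.0]
force: [0.7, -0.2, -0.5]
finger_gap: 0.501
gripper_force: 0.0
```

Run:
```python
from h import *
st();goto(465,282,340,0.2)
p,T=T_wc('wrist'); im,d=get_image('wrist')
for q in ['brush','clip_seat']: print([(round(r['p'],2),np.round(at_z(p,T,r['pixel'],60))) for r in spotter.mark_of('wrist',q)[:2]])
C=cloud('wrist',d,(p,T));X,Y,Z=C[...,0],C[...,1],C[...,2]
m=C[(d>0)&(abs(X-414)<20)&(abs(Y+157)<75)&(Z>55)&(Z<85)]; print(len(m),rect(m),pca(m))
for y in range(-220,-90,15):
    k=m[abs(m[:,1]-y)<7]
    if len(k): print(y,np.round(k[:,2].max()),end=' ')
```

```text
t 9.7 tcp [ 412.9 -157.2  306.3] rv [-2.271 -2.171  0.   ] gap 0.501 F [ 0.7 -0.2 -0.5] gf 0.0 j [-0.51  0.17  1.91 -0.    1.06 -0.47]
go (465, 282, 340, 0.2) dx,dy,dz [ 0.4411  0.0323 -0.0337] yaw 76.0 rows 10.6
[(0.96, array([ 412., -156.,   60.]))]
[(0.87, array([ 410., -158.,   60.])), (0.63, array([ 415., -150.,   60.]))]
2256 (array([ 413.7, -164.4]), array([135.4,  29.7]), 88.3) (array([ 413.8, -163.3]), np.float64(1.537))
-220 74.0 -205 84.0 -190 85.0 -175 68.0 -160 68.0 -145 69.0 -130 85.0 -115 85.0 -100 74.0
```

The brush is home in the clip: level, with its axis at 60 mm. Now the stems.

Emit:
send_rows([
  {"dx": 0.44,"dy": 0.032,"dz": -0.034,"yaw": 76,"gripper": 0.8},
  {"dx": 0.44,"dy": 0.032,"dz": -0.034,"yaw": 76,"gripper": 0.8},
  {"dx": 0.44,"dy": 0.032,"dz": -0.034,"yaw": 76,"gripper": 0.8},
  {"dx": 0.44,"dy": 0.032,"dz": -0.034,"yaw": 76,"gripper": 0.8},
  {"dx": 0.44,"dy": 0.032,"dz": -0.034,"yaw": 76,"gripper": 0.8},
  {"dx": 0.44,"dy": 0.032,"dz": -0.034,"yaw": 76,"gripper": 0.8},
  {"dx": 0.44,"dy": 0.032,"dz": -0.034,"yaw": 76,"gripper": 0.8},
  {"dx": 0.44,"dy": 0.032,"dz": -0.034,"yaw": 76,"gripper": 0.8},
  {"dx": 0.44,"dy": 0.032,"dz": -0.034,"yaw": 76,"gripper": 0.8},
  {"dx": 0.44,"dy": 0.032,"dz": -0.034,"yaw": 76,"gripper": 0.8},
  {"dx": 0.44,"dy": 0.032,"dz": -0.034,"yaw": 76,"gripper": 0.8},
  {"dx": 0.44,"dy": 0.032,"dz": -0.034,"yaw": 76,"gripper": 0.8},
])

```text
clock: 10.85
tcp_pos: [463.5, 268.6, 335.6]
orientation: [3.119, 0.365, -0.004]
force: [0.5, 0.0, -0.7]
finger_gap: 0.802
gripper_force: 0.0
```

```bash
cat > stems.py <<'E'
from h import *
st()
P=T_wc('wrist'); p,T=P; im,d=get_image('wrist'); cv2.imwrite('pics/stems.png',im)
C=cloud('wrist',d,P);X,Y,Z=C[...,0],C[...,1],C[...,2]
hsv=cv2.cvtColor(im,cv2.COLOR_BGR2HSV)
for r in spotter.mark_of('wrist','stem1')[:5]:
    x=at_z(p,T,r['pixel'],20); k=(d>0)&(np.hypot(X-x[0],Y-x[1])<70)&(Z>12)&(Z<50); m=C[k]
    if len(m)>50: print(round(r['p'],2),np.round(r['pixel']),np.round(x,1),'sat',np.median(hsv[...,1][k]),len(m),rect(m),pca(m))
E
python3 stems.py
```

```text
t 10.85 tcp [463.5 268.6 335.6] rv [ 3.119  0.365 -0.004] gap 0.802 F [ 0.5  0.  -0.7] gf 0.0 j [ 0.4   0.29  1.66 -0.    1.19  1.74]
0.96 [443. 251.] [388.4  66.8  20. ] sat 144.0 1871 (array([390.3,  66. ]), array([120.7,  43.4]), 40.1) (array([389.8,  65.7]), np.float64(0.741))
0.94 [ 58. 217.] [313.6 606.6  20. ] sat 219.0 2829 (array([319.1, 608.6]), array([ 45.9, 118.1]), 82.4) (array([325.1, 604.6]), np.float64(-0.118))
0.72 [620. 283.] [ 400.4 -201.9   20. ] sat 113.5 286 (array([ 419.2, -185.6]), array([20.6, 37.3]), 58.9) (array([ 423.5, -187.3]), np.float64(-0.33))
0.67 [249. 186.] [418.7 356.7  20. ] sat 31.0 2093 (array([422.5, 359.4]), array([120.4,  44.1]), 16.7) (array([416.5, 356.6]), np.float64(0.291))
0.63 [286.  55.] [590.2 340.6  20. ] sat 214.0 2683 (array([588. , 337.6]), array([115.9,  44. ]), 19.5) (array([581.4, 334.9]), np.float64(0.344))
```

View pics/stems.png

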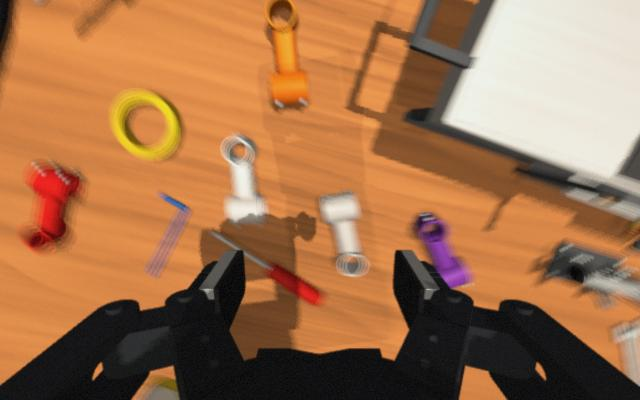

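Run:
```python
from h import *
goto(421,358,110,0.29);goto(421,358,29,0.29)
```

```text
go (421, 358, 110, 0.29) dx,dy,dz [-0.0207 -0.0946  0.2254] yaw -3.1 rows 5.9
go (421, 358, 29, 0.29) dx,dy,dz [-0.0205 -0.0946  0.3064] yaw -3.1 rows 7.7
```

Emit:
send_rows([
  {"dx": -0.021,"dy": -0.095,"dz": 0.226,"yaw": -3,"gripper": 0.6},
  {"dx": -0.021,"dy": -0.095,"dz": 0.226,"yaw": -3,"gripper": 0.6},
  {"dx": -0.021,"dy": -0.095,"dz": 0.226,"yaw": -3,"gripper": 0.6},
  {"dx": -0.021,"dy": -0.095,"dz": 0.226,"yaw": -3,"gripper": 0.6},
  {"dx": -0.021,"dy": -0.095,"dz": 0.226,"yaw": -3,"gripper": 0.6},
  {"dx": -0.021,"dy": -0.095,"dz": 0.226,"yaw": -3,"gripper": 0.6},
  {"dx": -0.021,"dy": -0.095,"dz": 0.226,"yaw": -3,"gripper": 0.6},
  {"dx": -0.021,"dy": -0.095,"dz": 0.226,"yaw": -3,"gripper": 0.6},
  {"dx": -0.021,"dy": -0.095,"dz": 0.226,"yaw": -3,"gripper": 0.6},
])

```text
clock: 11.7
tcp_pos: [421.5, 353.7, 111.8]
orientation: [3.108, 0.456, -0.0]
force: [-0.1, 0.0, 0.9]
finger_gap: 0.597
gripper_force: 0.0
```

Run:
```python
from h import *
st(); goto(421,358,29,0.29)
P=T_wc('wrist'); im,d=get_image('wrist'); cv2.imwrite('pics/a.png',im)
C=cloud('wrist',d,P);X,Y,Z=C[...,0],C[...,1],C[...,2]
m=C[(d>0)&(np.hypot(X-421,Y-358)<75)&(Z>12)&(Z<50)]; print(len(m),rect(m),pca(m))
print([(round(r['p'],2),np.round(at_z(*P,r['pixel'],20))) for r in spotter.mark_of('wrist','stem1')[:3]])
```

```text
t 11.7 tcp [421.5 353.7 111.8] rv [ 3.108  0.456 -0.   ] gap 0.597 F [-0.1  0.   0.9] gf 0.0 j [ 0.58  0.58  1.88 -0.    0.68  1.86]
go (421, 358, 29, 0.29) dx,dy,dz [ 0.0007 -0.0043  0.0828] yaw 0.1 rows 2.0
7656 (array([422.8, 359.9]), array([120.6,  44. ]), 17.1) (array([415.3, 357.6]), np.float64(0.299))
[(0.8, array([421., 355.,  20.]))]
```

Emit:
send_rows([
  {"dx": 0.001,"dy": -0.005,"dz": 0.04,"yaw": 0,"gripper": 0.6},
  {"dx": 0.001,"dy": -0.005,"dz": 0.075,"yaw": 0,"gripper": 0.6},
  {"dx": 0.001,"dy": -0.005,"dz": 0.083,"yaw": 0,"gripper": 0.6},
  {"dx": 0.001,"dy": -0.005,"dz": 0.083,"yaw": 0,"gripper": 0.6},
  {"dx": 0.001,"dy": -0.005,"dz": 0.083,"yaw": 0,"gripper": 0},
  {"dx": 0.001,"dy": -0.005,"dz": 0.083,"yaw": 0,"gripper": 0},
  {"dx": 0.001,"dy": -0.005,"dz": 0.083,"yaw": 0,"gripper": 0},
  {"dx": 0.001,"dy": -0.005,"dz": 0.083,"yaw": 0,"gripper": 0},
  {"dx": 0.001,"dy": -0.005,"dz": 0.083,"yaw": 0,"gripper": 0},
  {"dx": 0.001,"dy": -0.005,"dz": 0.083,"yaw": 0,"gripper": 0},
  {"dx": 0.001,"dy": -0.005,"dz": 0.083,"yaw": 0,"gripper": 0},
  {"dx": 0.001,"dy": -0.005,"dz": 0.083,"yaw": 0,"gripper": 0},
], newtons=60)

```text
clock: 12.8
tcp_pos: [421.6, 359.7, 30.6]
orientation: [-3.107, -0.456, -0.005]
force: [-0.2, -1.9, 8.3]
finger_gap: 0.293
gripper_force: 59.6
```

Emit:
send_rows([
  {"dx": 0,"dy": 0,"dz": -0.04,"yaw": 0,"gripper": 0},
  {"dx": 0,"dy": 0,"dz": -0.08,"yaw": 0,"gripper": 0},
  {"dx": 0,"dy": 0,"dz": -0.12,"yaw": 0,"gripper": 0},
  {"dx": 0,"dy": 0,"dz": -0.16,"yaw": 0,"gripper": 0},
  {"dx": 0,"dy": 0,"dz": -0.2,"yaw": 0,"gripper": 0},
  {"dx": 0,"dy": 0,"dz": -0.24,"yaw": 0,"gripper": 0},
  {"dx": 0,"dy": 0,"dz": -0.24,"yaw": 0,"gripper": 0},
])

```text
clock: 13.38
tcp_pos: [422.0, 360.3, 277.3]
orientation: [-3.103, -0.455, -0.019]
force: [0.0, 1.2, -1.4]
finger_gap: 0.295
gripper_force: 60.1
```

Run:
```python
from h import *
st(); goto(595,71,270,1.51)
```

```text
t 13.38 tcp [422.  360.3 277.3] rv [-3.103 -0.455 -0.019] gap 0.295 F [ 0.   1.2 -1.4] gf 60.1 j [ 0.59  0.37  1.71 -0.    1.05  1.87]
go (595, 71, 270, 1.51) dx,dy,dz [0.0825 0.3268 0.0071] yaw -69.8 rows 9.8
```

Emit:
send_rows([
  {"dx": 0.082,"dy": 0.327,"dz": 0.005,"yaw": -70,"gripper": 0},
  {"dx": 0.082,"dy": 0.327,"dz": 0.005,"yaw": -70,"gripper": 0},
  {"dx": 0.082,"dy": 0.327,"dz": 0.005,"yaw": -70,"gripper": 0},
  {"dx": 0.082,"dy": 0.327,"dz": 0.005,"yaw": -70,"gripper": 0},
  {"dx": 0.082,"dy": 0.327,"dz": 0.005,"yaw": -70,"gripper": 0},
  {"dx": 0.082,"dy": 0.327,"dz": 0.005,"yaw": -70,"gripper": 0},
  {"dx": 0.082,"dy": 0.327,"dz": 0.005,"yaw": -70,"gripper": 0},
  {"dx": 0.082,"dy": 0.327,"dz": 0.005,"yaw": -70,"gripper": 0},
  {"dx": 0.082,"dy": 0.327,"dz": 0.005,"yaw": -70,"gripper": 0},
  {"dx": 0.082,"dy": 0.327,"dz": 0.005,"yaw": -70,"gripper": 0},
  {"dx": 0.082,"dy": 0.327,"dz": 0.005,"yaw": -70,"gripper": 0},
  {"dx": 0.082,"dy": 0.327,"dz": 0.005,"yaw": -70,"gripper": 0},
])

```text
clock: 14.38
tcp_pos: [592.8, 68.9, 263.8]
orientation: [2.284, 2.157, 0.0]
force: [-0.1, 0.6, -1.8]
finger_gap: 0.294
gripper_force: 60.0
```

Run:
```python
from h import *
st(); goto(595,71,164,1.51)
im,d=get_image('wrist'); cv2.imwrite('pics/hold.png',im)
```

```text
t 14.38 tcp [592.8  68.9 263.8] rv [2.284 2.157 0.   ] gap 0.294 F [-0.1  0.6 -1.8] gf 60.0 j [ 0.01  0.44  1.62 -0.    1.08  0.06]
go (595, 71, 164, 1.51) dx,dy,dz [0.0023 0.002  0.0998] yaw 0.2 rows 2.4
```

View pics/hold.png

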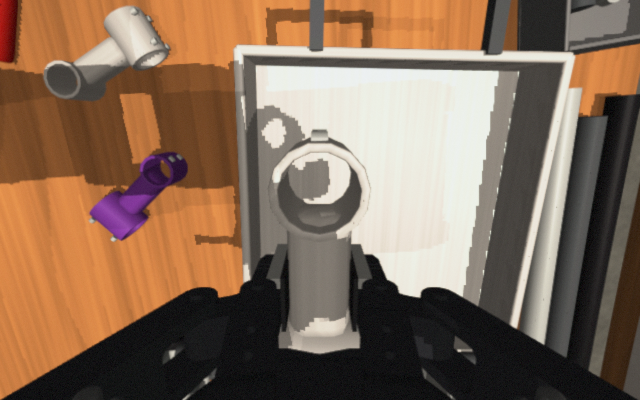

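Emit:
send_rows([
  {"dx": 0.002,"dy": 0.002,"dz": 0.03,"yaw": 0,"gripper": 0},
  {"dx": 0.002,"dy": 0.002,"dz": 0.06,"yaw": 0,"gripper": 0},
  {"dx": 0.002,"dy": 0.002,"dz": 0.085,"yaw": 0,"gripper": 0},
  {"dx": 0.002,"dy": 0.002,"dz": 0.096,"yaw": 0,"gripper": 0},
  {"dx": 0.002,"dy": 0.002,"dz": 0.101,"yaw": 0,"gripper": 0},
  {"dx": 0.002,"dy": 0.002,"dz": 0.101,"yaw": 0,"gripper": 0},
])

```text
clock: 14.93
tcp_pos: [595.1, 71.7, 162.2]
orientation: [-2.285, -2.155, 0.001]
force: [0.5, 1.2, -1.5]
finger_gap: 0.29
gripper_force: 60.0
```

Emit:
send_rows([
  {"dx": 0,"dy": 0,"dz": 0,"yaw": 0,"gripper": 0.58},
  {"dx": 0,"dy": 0,"dz": 0,"yaw": 0,"gripper": 0.58},
  {"dx": 0,"dy": 0,"dz": 0,"yaw": 0,"gripper": 0.58},
  {"dx": 0,"dy": 0,"dz": 0,"yaw": 0,"gripper": 0.58},
  {"dx": 0,"dy": 0,"dz": -0.03,"yaw": 0,"gripper": 0.58},
  {"dx": 0,"dy": 0,"dz": -0.07,"yaw": 0,"gripper": 0.58},
  {"dx": 0,"dy": 0,"dz": -0.11,"yaw": 0,"gripper": 0.58},
  {"dx": 0,"dy": 0,"dz": -0.15,"yaw": 0,"gripper": 0.58},
  {"dx": 0,"dy": 0,"dz": -0.17,"yaw": 0,"gripper": 0.58},
])

```text
clock: 15.68
tcp_pos: [595.6, 71.5, 338.0]
orientation: [2.281, 2.153, 0.008]
force: [0.1, 0.1, 0.5]
finger_gap: 0.577
gripper_force: 0.0
```

Run:
```python
from h import *
st(); goto(440,205,280,0.46)
P=T_wc('wrist'); im,d=get_image('wrist')
C=cloud('wrist',d,P);X,Y,Z=C[...,0],C[...,1],C[...,2]
m=C[(d>0)&(abs(X-595)<35)&(abs(Y-71)<80)&(Z>145)&(Z<172)]; print('A in tray',len(m),rect(m),m[:,2].max())
```

```text
t 15.68 tcp [595.6  71.5 338. ] rv [2.281 2.153 0.008] gap 0.577 F [0.1 0.1 0.5] gf 0.0 j [ 0.01  0.38  1.51 -0.    1.24  0.07]
go (440, 205, 280, 0.46) dx,dy,dz [ 0.1242 -0.1635  0.057 ] yaw 60.3 rows 8.4
A in tray 3660 (array([594.9,  73.9]), array([120.9,  43.9]), 86.3) 171.1472700829778
```

Emit:
send_rows([
  {"dx": 0.124,"dy": -0.163,"dz": 0.057,"yaw": 60,"gripper": 0.6},
  {"dx": 0.124,"dy": -0.163,"dz": 0.057,"yaw": 60,"gripper": 0.6},
  {"dx": 0.124,"dy": -0.163,"dz": 0.057,"yaw": 60,"gripper": 0.6},
  {"dx": 0.124,"dy": -0.163,"dz": 0.057,"yaw": 60,"gripper": 0.6},
  {"dx": 0.124,"dy": -0.163,"dz": 0.057,"yaw": 60,"gripper": 0.6},
  {"dx": 0.124,"dy": -0.163,"dz": 0.057,"yaw": 60,"gripper": 0.6},
  {"dx": 0.124,"dy": -0.163,"dz": 0.057,"yaw": 60,"gripper": 0.6},
  {"dx": 0.124,"dy": -0.163,"dz": 0.057,"yaw": 60,"gripper": 0.6},
  {"dx": 0.124,"dy": -0.163,"dz": 0.057,"yaw": 60,"gripper": 0.6},
  {"dx": 0.124,"dy": -0.163,"dz": 0.057,"yaw": 60,"gripper": 0.6},
  {"dx": 0.124,"dy": -0.163,"dz": 0.057,"yaw": 60,"gripper": 0.6},
])

```text
clock: 16.65
tcp_pos: [439.6, 204.7, 275.4]
orientation: [3.056, 0.728, 0.001]
force: [0.1, 0.1, 0.8]
finger_gap: 0.599
gripper_force: 0.0
```

```bash
python3 stems.py; python3 -c "
from h import *
goto(386,205,110,0.466)"
```

```text
t 16.65 tcp [439.6 204.7 275.4] rv [3.056e+00 7.280e-01 1.000e-03] gap 0.599 F [0.1 0.1 0.8] gf 0.0 j [ 0.3   0.27  1.87 -0.    1.    1.4 ]
0.85 [398. 259.] [392.2  70.2  20. ] sat 155.0 866 (array([411.2,  67.8]), array([88.8, 35. ]), 68.6) (array([417.2,  87.4]), np.float64(0.981))
0.56 [298. 219.] [383.  204.9  20. ] sat 31.0 2667 (array([382.2, 205.6]), array([117.5,  43.4]), 27.1) (array([392.3, 210.4]), np.float64(0.472))
go (386, 205, 110, 0.466) dx,dy,dz [-0.0477 -0.0245  0.1653] yaw 0.1 rows 4.2
```

Emit:
send_rows([
  {"dx": -0.051,"dy": -0.026,"dz": 0.165,"yaw": 0,"gripper": 0.6},
  {"dx": -0.051,"dy": -0.026,"dz": 0.165,"yaw": 0,"gripper": 0.6},
  {"dx": -0.051,"dy": -0.026,"dz": 0.165,"yaw": 0,"gripper": 0.6},
  {"dx": -0.051,"dy": -0.026,"dz": 0.165,"yaw": 0,"gripper": 0.6},
  {"dx": -0.051,"dy": -0.026,"dz": 0.165,"yaw": 0,"gripper": 0.6},
  {"dx": -0.051,"dy": -0.026,"dz": 0.165,"yaw": 0,"gripper": 0.6},
  {"dx": -0.051,"dy": -0.026,"dz": 0.165,"yaw": 0,"gripper": 0.6},
])

```text
clock: 17.33
tcp_pos: [383.6, 205.3, 111.2]
orientation: [3.057, 0.726, 0.001]
force: [0.0, -0.1, 0.9]
finger_gap: 0.603
gripper_force: 0.0
```

Run:
```python
from h import *
st(); goto(382.5,205.3,29,0.47)
P=T_wc('wrist'); im,d=get_image('wrist'); C=cloud('wrist',d,P);X,Y,Z=C[...,0],C[...,1],C[...,2]
m=C[(d>0)&(np.hypot(X-382.5,Y-205.3)<70)&(Z>12)&(Z<50)]; print(len(m),rect(m),pca(m))
```

```text
t 17.33 tcp [383.6 205.3 111.2] rv [3.057e+00 7.260e-01 1.000e-03] gap 0.603 F [ 0.  -0.1  0.9] gf 0.0 j [ 0.34  0.47  2.16 -0.    0.51  1.44]
go (382.5, 205.3, 29, 0.47) dx,dy,dz [-0.0011 -0.0005  0.0822] yaw -0.2 rows 2.0
9004 (array([382.3, 205.2]), array([117.8,  44.2]), 27.5) (array([392.2, 210.4]), np.float64(0.474))
```

Emit:
send_rows([
  {"dx": -0.001,"dy": 0,"dz": 0.04,"yaw": 0,"gripper": 0.6},
  {"dx": -0.001,"dy": 0,"dz": 0.074,"yaw": 0,"gripper": 0.6},
  {"dx": -0.001,"dy": 0,"dz": 0.082,"yaw": 0,"gripper": 0.6},
  {"dx": -0.001,"dy": 0,"dz": 0.082,"yaw": 0,"gripper": 0.6},
  {"dx": -0.001,"dy": 0,"dz": 0.082,"yaw": 0,"gripper": 0},
  {"dx": -0.001,"dy": 0,"dz": 0.082,"yaw": 0,"gripper": 0},
  {"dx": -0.001,"dy": 0,"dz": 0.082,"yaw": 0,"gripper": 0},
  {"dx": -0.001,"dy": 0,"dz": 0.082,"yaw": 0,"gripper": 0},
  {"dx": -0.001,"dy": 0,"dz": 0.082,"yaw": 0,"gripper": 0},
  {"dx": -0.001,"dy": 0,"dz": 0.082,"yaw": 0,"gripper": 0},
  {"dx": -0.001,"dy": 0,"dz": 0.082,"yaw": 0,"gripper": 0},
  {"dx": -0.001,"dy": 0,"dz": 0.082,"yaw": 0,"gripper": 0},
], newtons=60)

```text
clock: 18.38
tcp_pos: [382.5, 204.9, 30.3]
orientation: [-3.057, -0.725, -0.006]
force: [0.9, -1.4, 7.2]
finger_gap: 0.293
gripper_force: 58.7
```

Emit:
send_rows([
  {"dx": 0,"dy": 0,"dz": -0.04,"yaw": 0,"gripper": 0},
  {"dx": 0,"dy": 0,"dz": -0.08,"yaw": 0,"gripper": 0},
  {"dx": 0,"dy": 0,"dz": -0.12,"yaw": 0,"gripper": 0},
  {"dx": 0,"dy": 0,"dz": -0.16,"yaw": 0,"gripper": 0},
  {"dx": 0,"dy": 0,"dz": -0.2,"yaw": 0,"gripper": 0},
  {"dx": 0,"dy": 0,"dz": -0.24,"yaw": 0,"gripper": 0},
  {"dx": 0,"dy": 0,"dz": -0.24,"yaw": 0,"gripper": 0},
])

```text
clock: 18.97
tcp_pos: [382.7, 205.1, 276.6]
orientation: [-3.055, -0.725, -0.02]
force: [-1.1, 0.3, -0.6]
finger_gap: 0.293
gripper_force: 59.6
```

Run:
```python
from h import *
st(); goto(685,66,270,1.51)
```

```text
t 18.97 tcp [382.7 205.1 276.6] rv [-3.055 -0.725 -0.02 ] gap 0.293 F [-1.1  0.3 -0.6] gf 59.6 j [ 0.34  0.19  1.98 -0.    0.96  1.44]
go (685, 66, 270, 1.51) dx,dy,dz [0.2074 0.2601 0.0097] yaw -59.8 rows 8.4
```

Emit:
send_rows([
  {"dx": 0.207,"dy": 0.26,"dz": 0.007,"yaw": -60,"gripper": 0},
  {"dx": 0.207,"dy": 0.26,"dz": 0.007,"yaw": -60,"gripper": 0},
  {"dx": 0.207,"dy": 0.26,"dz": 0.007,"yaw": -60,"gripper": 0},
  {"dx": 0.207,"dy": 0.26,"dz": 0.007,"yaw": -60,"gripper": 0},
  {"dx": 0.207,"dy": 0.26,"dz": 0.007,"yaw": -60,"gripper": 0},
  {"dx": 0.207,"dy": 0.26,"dz": 0.007,"yaw": -60,"gripper": 0},
  {"dx": 0.207,"dy": 0.26,"dz": 0.007,"yaw": -60,"gripper": 0},
  {"dx": 0.207,"dy": 0.26,"dz": 0.007,"yaw": -60,"gripper": 0},
  {"dx": 0.207,"dy": 0.26,"dz": 0.007,"yaw": -60,"gripper": 0},
  {"dx": 0.207,"dy": 0.26,"dz": 0.007,"yaw": -60,"gripper": 0},
  {"dx": 0.207,"dy": 0.26,"dz": 0.007,"yaw": -60,"gripper": 0},
  {"dx": 0.207,"dy": 0.26,"dz": 0.007,"yaw": -60,"gripper": 0},
])

```text
clock: 19.97
tcp_pos: [682.2, 65.8, 262.4]
orientation: [2.286, 2.154, 0.001]
force: [0.2, 0.4, -1.8]
finger_gap: 0.289
gripper_force: 59.7
```

Run:
```python
from h import *
st(); goto(685,66,162,1.51)
```

```text
t 19.97 tcp [682.2  65.8 262.4] rv [2.286e+00 2.154e+00 1.000e-03] gap 0.289 F [ 0.2  0.4 -1.8] gf 59.7 j [-0.    0.57  1.39  0.    1.18  0.06]
go (685, 66, 162, 1.51) dx,dy,dz [0.0004 0.0028 0.1004] yaw 0.1 rows 2.4
```

Emit:
send_rows([
  {"dx": 0,"dy": 0.002,"dz": 0.03,"yaw": 0,"gripper": 0},
  {"dx": 0,"dy": 0.002,"dz": 0.06,"yaw": 0,"gripper": 0},
  {"dx": 0,"dy": 0.002,"dz": 0.085,"yaw": 0,"gripper": 0},
  {"dx": 0,"dy": 0.002,"dz": 0.096,"yaw": 0,"gripper": 0},
  {"dx": 0,"dy": 0.002,"dz": 0.1,"yaw": 0,"gripper": 0},
  {"dx": 0,"dy": 0.002,"dz": 0.1,"yaw": 0,"gripper": 0},
])

```text
clock: 20.47
tcp_pos: [684.9, 65.6, 162.0]
orientation: [2.285, 2.156, 0.0]
force: [0.0, 0.4, -1.4]
finger_gap: 0.297
gripper_force: 59.8
```

Emit:
send_rows([
  {"dx": 0,"dy": 0,"dz": 0,"yaw": 0,"gripper": 0.58},
  {"dx": 0,"dy": 0,"dz": 0,"yaw": 0,"gripper": 0.58},
  {"dx": 0,"dy": 0,"dz": 0,"yaw": 0,"gripper": 0.58},
  {"dx": 0,"dy": 0,"dz": 0,"yaw": 0,"gripper": 0.58},
  {"dx": 0,"dy": 0,"dz": -0.03,"yaw": 0,"gripper": 0.58},
  {"dx": 0,"dy": 0,"dz": -0.07,"yaw": 0,"gripper": 0.58},
  {"dx": 0,"dy": 0,"dz": -0.11,"yaw": 0,"gripper": 0.58},
  {"dx": 0,"dy": 0,"dz": -0.15,"yaw": 0,"gripper": 0.58},
  {"dx": 0,"dy": 0,"dz": -0.17,"yaw": 0,"gripper": 0.58},
])

```text
clock: 21.22
tcp_pos: [685.7, 65.1, 337.4]
orientation: [2.281, 2.153, 0.008]
force: [0.6, -0.3, 0.4]
finger_gap: 0.577
gripper_force: 0.0
```

Run:
```python
from h import *
st(); goto(555,-30,330,-0.06)
```

```text
t 21.22 tcp [685.7  65.1 337.4] rv [2.281 2.153 0.008] gap 0.577 F [ 0.6 -0.3  0.4] gf 0.0 j [-0.    0.52  1.28 -0.    1.33  0.06]
go (555, -30, 330, -0.06) dx,dy,dz [-0.1025 -0.125   0.0065] yaw -89.9 rows 12.6
```

Emit:
send_rows([
  {"dx": -0.1,"dy": -0.125,"dz": 0.007,"yaw": 90,"gripper": 0.58},
  {"dx": -0.1,"dy": -0.125,"dz": 0.007,"yaw": 90,"gripper": 0.58},
  {"dx": -0.1,"dy": -0.125,"dz": 0.007,"yaw": 90,"gripper": 0.58},
  {"dx": -0.1,"dy": -0.125,"dz": 0.007,"yaw": 90,"gripper": 0.58},
  {"dx": -0.1,"dy": -0.125,"dz": 0.007,"yaw": 90,"gripper": 0.58},
  {"dx": -0.1,"dy": -0.125,"dz": 0.007,"yaw": 90,"gripper": 0.58},
  {"dx": -0.1,"dy": -0.125,"dz": 0.007,"yaw": 90,"gripper": 0.58},
  {"dx": -0.1,"dy": -0.125,"dz": 0.007,"yaw": 90,"gripper": 0.58},
  {"dx": -0.1,"dy": -0.125,"dz": 0.007,"yaw": 90,"gripper": 0.58},
  {"dx": -0.1,"dy": -0.125,"dz": 0.007,"yaw": 90,"gripper": 0.58},
  {"dx": -0.1,"dy": -0.125,"dz": 0.007,"yaw": 90,"gripper": 0.58},
  {"dx": -0.1,"dy": -0.125,"dz": 0.007,"yaw": 90,"gripper": 0.58},
])

```text
clock: 22.22
tcp_pos: [554.5, -27.5, 324.8]
orientation: [3.141, 0.01, 0.001]
force: [0.6, 0.2, -0.1]
finger_gap: 0.578
gripper_force: 0.0
```

Emit:
send_rows([
  {"dx": 0,"dy": 0,"dz": 0,"yaw": 6,"gripper": 0.4},
  {"dx": 0,"dy": 0,"dz": 0,"yaw": 6,"gripper": 0.4},
  {"dx": 0,"dy": 0,"dz": 0,"yaw": 6,"gripper": 0.4},
])

```text
clock: 22.47
tcp_pos: [554.5, -27.5, 324.7]
orientation: [3.138, -0.139, 0.001]
force: [-0.4, -0.0, -0.2]
finger_gap: 0.404
gripper_force: 0.0
```

Run:
```python
from h import *
st()
P=T_wc('wrist'); im,d=get_image('wrist'); cv2.imwrite('pics/gate.png',im)
print([(round(r['p'],2),np.round(r['pixel']),np.round(at_z(*P,r['pixel'],180))) for r in spotter.mark_of('wrist','gate_rail')[:3]])
C=cloud('wrist',d,P);X,Y,Z=C[...,0],C[...,1],C[...,2]
m=C[(d>0)&(X>480)&(X<560)&(abs(Y+30)<25)&(Z>176)&(Z<192)]; print('rail',len(m),rect(m),m.min(0),m.max(0),pca(m))
m=C[(d>0)&(X>480)&(X<720)&(abs(Y+35)<35)&(Z>176)&(Z<192)]; print('rail',len(m),rect(m),pca(m))
m=C[(d>0)&(abs(X-640)<80)&(abs(Y-68)<80)&(Z>140)&(Z<173)]; print('stems',len(m),rect(m))
```

```text
t 22.47 tcp [554.5 -27.5 324.7] rv [ 3.138e+00 -1.390e-01  1.000e-03] gap 0.404 F [-0.4 -0.  -0.2] gf 0.0 j [-0.17  0.33  1.64 -0.    1.18  1.49]
[(0.96, array([322., 255.]), array([505., -25., 180.]))]
rail 1052 (array([521.9, -18.8]), array([28.4, 77.1]), 87.5) [482.95003219 -34.66974106 176.00097883] [559.92368993  -5.23380472 187.05579367] (array([522.4, -26.5]), np.float64(-0.059))
rail 3559 (array([592.9, -21.3]), array([ 34.7, 218.7]), 86.1) (array([601.9, -33.2]), np.float64(-0.085))
stems 12163 (array([640.,  70.]), array([122.3, 132.3]), 84.2)
```

View pics/gate.png

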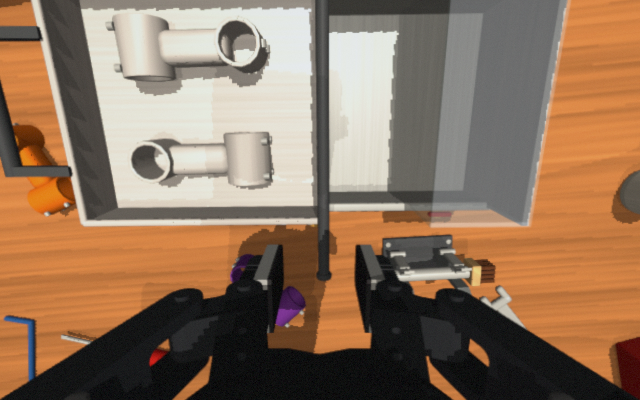

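Both stems sit in the tray, at px (190,45) and (205,160). The gate is shut and its rail end is at (324,275). I'll grip the rail.

Run:
```python
from h import *
goto(505,-25.5,235,-0.068); goto(505,-25.5,190,-0.068)
```

```text
go (505, -25.5, 235, -0.068) dx,dy,dz [-0.0496  0.0024  0.0895] yaw -1.2 rows 2.5
go (505, -25.5, 190, -0.068) dx,dy,dz [-0.0496  0.0024  0.1345] yaw -1.2 rows 3.4
```

Emit:
send_rows([
  {"dx": -0.05,"dy": 0.0024,"dz": 0.09,"yaw": -1.2,"gripper": 0.4},
  {"dx": -0.05,"dy": 0.0024,"dz": 0.09,"yaw": -1.2,"gripper": 0.4},
  {"dx": -0.05,"dy": 0.0024,"dz": 0.09,"yaw": -1.2,"gripper": 0.4},
  {"dx": -0.05,"dy": 0.0024,"dz": 0.09,"yaw": -1.2,"gripper": 0.4},
  {"dx": -0.05,"dy": 0.0024,"dz": 0.12,"yaw": -1.2,"gripper": 0.4},
  {"dx": -0.05,"dy": 0.0024,"dz": 0.135,"yaw": -1.2,"gripper": 0.4},
  {"dx": -0.05,"dy": 0.0024,"dz": 0.135,"yaw": -1.2,"gripper": 0.4},
  {"dx": -0.05,"dy": 0.0024,"dz": 0.135,"yaw": -1.2,"gripper": 0},
  {"dx": -0.05,"dy": 0.0024,"dz": 0.135,"yaw": -1.2,"gripper": 0},
  {"dx": -0.05,"dy": 0.0024,"dz": 0.135,"yaw": -1.2,"gripper": 0},
  {"dx": -0.05,"dy": 0.0024,"dz": 0.135,"yaw": -1.2,"gripper": 0},
  {"dx": -0.05,"dy": 0.0024,"dz": 0.135,"yaw": -1.2,"gripper": 0},
], newtons=30)

```text
clock: 23.57
tcp_pos: [505.6, -26.8, 190.9]
orientation: [3.137, -0.11, 0.005]
force: [0.1, -12.3, -2.0]
finger_gap: 0.098
gripper_force: 29.1
```

Emit:
send_rows([
  {"dx": 0,"dy": 0,"dz": 0,"yaw": 0,"gripper": 0},
  {"dx": 0,"dy": 0,"dz": 0,"yaw": 0,"gripper": 0},
  {"dx": 0,"dy": 0,"dz": 0,"yaw": 0,"gripper": 0},
])

```text
clock: 23.82
tcp_pos: [505.6, -26.7, 191.0]
orientation: [3.137, -0.11, 0.005]
force: [-0.2, -13.1, -2.0]
finger_gap: 0.101
gripper_force: 29.1
```

Emit:
send_rows([
  {"dx": 0,"dy": 0.0075,"dz": 0.001,"yaw": 0,"gripper": 0},
  {"dx": 0,"dy": 0.014,"dz": 0.003,"yaw": 0,"gripper": 0},
  {"dx": 0,"dy": 0.0195,"dz": 0.0056,"yaw": 0,"gripper": 0},
  {"dx": 0,"dy": 0.0255,"dz": 0.009,"yaw": 0,"gripper": 0},
  {"dx": 0,"dy": 0.0305,"dz": 0.0132,"yaw": 0,"gripper": 0},
  {"dx": 0,"dy": 0.035,"dz": 0.018,"yaw": 0,"gripper": 0},
  {"dx": 0,"dy": 0.0385,"dz": 0.0233,"yaw": 0,"gripper": 0},
  {"dx": 0,"dy": 0.0415,"dz": 0.029,"yaw": 0,"gripper": 0},
  {"dx": 0,"dy": 0.044,"dz": 0.035,"yaw": 0,"gripper": 0},
  {"dx": 0,"dy": 0.0455,"dz": 0.0414,"yaw": 0,"gripper": 0},
  {"dx": 0,"dy": 0.046,"dz": 0.048,"yaw": 0,"gripper": 0},
  {"dx": 0,"dy": 0.046,"dz": 0.055,"yaw": 0,"gripper": 0},
], newtons=40)

```text
clock: 24.82
tcp_pos: [501.9, -72.1, 133.9]
orientation: [3.138, -0.111, 0.002]
force: [3.8, -4.9, 5.5]
finger_gap: 0.098
gripper_force: 44.7
```

Emit:
send_rows([
  {"dx": 0,"dy": 0,"dz": 0.002,"yaw": 0,"gripper": 0},
  {"dx": 0,"dy": 0,"dz": 0.002,"yaw": 0,"gripper": 0},
])

```text
clock: 24.98
tcp_pos: [501.9, -71.9, 131.6]
orientation: [3.139, -0.111, 0.001]
force: [6.3, -5.7, 1.5]
finger_gap: 0.098
gripper_force: 44.4
```

Emit:
send_rows([
  {"dx": 0,"dy": 0,"dz": 0.003,"yaw": 0,"gripper": 0},
  {"dx": 0,"dy": 0,"dz": 0.003,"yaw": 0,"gripper": 0},
  {"dx": 0,"dy": 0,"dz": 0.003,"yaw": 0,"gripper": 0},
])

```text
clock: 25.23
tcp_pos: [502.0, -72.0, 130.0]
orientation: [3.138, -0.111, 0.004]
force: [-0.3, -3.8, 21.0]
finger_gap: 0.096
gripper_force: 46.6
```

```bash
cat > gatelook.py <<'E'
from h import *
st()
P=T_wc('wrist'); im,d=get_image('wrist'); cv2.imwrite('pics/gate2.png',im)
C=cloud('wrist',d,P);X,Y,Z=C[...,0],C[...,1],C[...,2]
for x in (550,580,610,640):
    r=[]
    for y in range(-100,10,8):
        m=C[(d>0)&(abs(X-x)<12)&(abs(Y-y)<4)&(Z>5)&(Z<200)]; r.append(int(np.median(m[:,2])) if len(m)>3 else -1)
    print(x,r)
E
python3 gatelook.py
```

```text
t 25.23 tcp [502. -72. 130.] rv [ 3.138 -0.111  0.004] gap 0.096 F [-0.3 -3.8 21. ] gf 46.6 j [-0.27  0.5   1.97 -0.    0.66  1.37]
550 [11, 11, 11, 128, 128, 128, 128, 128, 129, 129, 129, 129, 135, 130]
580 [11, 11, 126, 128, 128, 128, 128, 128, 128, 129, 128, 129, 129, 129]
610 [11, 10, 127, 128, 128, 128, 128, 128, 128, 128, 128, 128, 129, 129]
640 [10, 10, -1, -1, -1, -1, -1, -1, -1, -1, -1, -1, -1, -1]
```

Emit:
send_rows([
  {"dx": 0,"dy": 0,"dz": -0.002,"yaw": 0,"gripper": 0.35},
  {"dx": 0,"dy": 0,"dz": -0.002,"yaw": 0,"gripper": 0.35},
  {"dx": 0,"dy": 0,"dz": -0.002,"yaw": 0,"gripper": 0.35},
  {"dx": 0,"dy": 0,"dz": -0.002,"yaw": 0,"gripper": 0.35},
  {"dx": 0,"dy": 0,"dz": -0.03,"yaw": 0,"gripper": 0.35},
  {"dx": 0,"dy": 0,"dz": -0.07,"yaw": 0,"gripper": 0.35},
  {"dx": 0,"dy": 0,"dz": -0.11,"yaw": 0,"gripper": 0.35},
  {"dx": 0,"dy": 0,"dz": -0.15,"yaw": 0,"gripper": 0.35},
  {"dx": 0,"dy": 0,"dz": -0.19,"yaw": 0,"gripper": 0.35},
  {"dx": 0,"dy": 0,"dz": -0.2,"yaw": 0,"gripper": 0.35},
])

```text
clock: 26.12
tcp_pos: [502.2, -71.4, 334.7]
orientation: [3.138, -0.111, 0.011]
force: [0.1, 0.1, -0.0]
finger_gap: 0.352
gripper_force: 0.0
```

```bash
python3 gatelook.py; python3 -c "
from h import *
goto(700,213,330,-0.068)"
```

```text
t 26.12 tcp [502.2 -71.4 334.7] rv [ 3.138 -0.111  0.011] gap 0.352 F [ 0.1  0.1 -0. ] gf 0.0 j [-0.27  0.24  1.73 -0.    1.16  1.37]
550 [11, 11, 11, 128, 128, 128, 129, 129, 129, 129, 129, 128, 129, 129]
580 [10, 11, 11, 128, 129, 129, 129, 129, 129, 129, 129, 129, 129, 129]
610 [10, 10, 127, 128, 128, 128, 128, 128, 128, 128, 128, 128, 128, 128]
640 [10, 10, 128, 128, 128, 128, 129, 128, 128, 128, 128, 128, 128, 128]
go (700, 213, 330, -0.068) dx,dy,dz [ 0.1772 -0.2976  0.0046] yaw -0.2 rows 8.3
```

The gate lies flat, flush with the tray floor. Now the grab bar.

Emit:
send_rows([
  {"dx": 0.177,"dy": -0.298,"dz": 0,"yaw": 0,"gripper": 0.4},
  {"dx": 0.177,"dy": -0.298,"dz": 0,"yaw": 0,"gripper": 0.4},
  {"dx": 0.177,"dy": -0.298,"dz": 0,"yaw": 0,"gripper": 0.4},
  {"dx": 0.177,"dy": -0.298,"dz": 0,"yaw": 0,"gripper": 0.4},
  {"dx": 0.177,"dy": -0.298,"dz": 0,"yaw": 0,"gripper": 0.4},
  {"dx": 0.177,"dy": -0.298,"dz": 0,"yaw": 0,"gripper": 0.4},
  {"dx": 0.177,"dy": -0.298,"dz": 0,"yaw": 0,"gripper": 0.4},
  {"dx": 0.177,"dy": -0.298,"dz": 0,"yaw": 0,"gripper": 0.4},
  {"dx": 0.177,"dy": -0.298,"dz": 0,"yaw": 0,"gripper": 0.4},
  {"dx": 0.177,"dy": -0.298,"dz": 0,"yaw": 0,"gripper": 0.4},
  {"dx": 0.177,"dy": -0.298,"dz": 0,"yaw": 0,"gripper": 0.4},
])

```text
clock: 27.08
tcp_pos: [698.8, 214.1, 326.6]
orientation: [3.139, -0.109, -0.005]
force: [-0.3, -0.2, -0.3]
finger_gap: 0.398
gripper_force: 0.0
```

Run:
```python
from h import *
st()
P=T_wc('wrist'); im,d=get_image('wrist'); cv2.imwrite('pics/bar.png',im)
print([(round(r['p'],2),np.round(r['pixel']),np.round(at_z(*P,r['pixel'],175),1)) for r in spotter.mark_of('wrist','tray_bar')[:3]])
C=cloud('wrist',d,P);X,Y,Z=C[...,0],C[...,1],C[...,2]
for a,b in ((610,690),(620,650),(650,680)):
    m=C[(d>0)&(X>a)&(X<b)&(Y>195)&(Y<250)&(Z>165)&(Z<190)]; print('bar',len(m),rect(m),pca(m),np.percentile(m[:,2],95),m[:,1].min(),m[:,1].max())
goto(651,218,190,-0.068)
```

```text
t 27.08 tcp [698.8 214.1 326.6] rv [ 3.139 -0.109 -0.005] gap 0.398 F [-0.3 -0.2 -0.3] gf 0.0 j [ 0.21  0.61  1.16 -0.    1.38  1.85]
[(0.62, array([321., 251.]), array([649.7, 216.3, 175. ]))]
bar 1103 (array([650. , 218.3]), array([12. , 80.8]), 85.5) (array([651.1, 218.2]), np.float64(-0.086)) 180.7635698524204 209.25421356526365 227.30628950152615
bar 402 (array([635. , 219.6]), array([12. , 30.6]), 86.1) (array([635.1, 219.4]), np.float64(-0.128)) 180.6515472737192 212.74817722356354 226.65668448709442
bar 416 (array([664.8, 217.1]), array([10.7, 30.2]), 86.3) (array([665.1, 217.1]), np.float64(-0.082)) 180.79846137309806 210.87975694506383 223.4644530658444
go (651, 218, 190, -0.068) dx,dy,dz [-0.0476 -0.0019  0.1383] yaw -0.2 rows 3.5
```

View pics/bar.png

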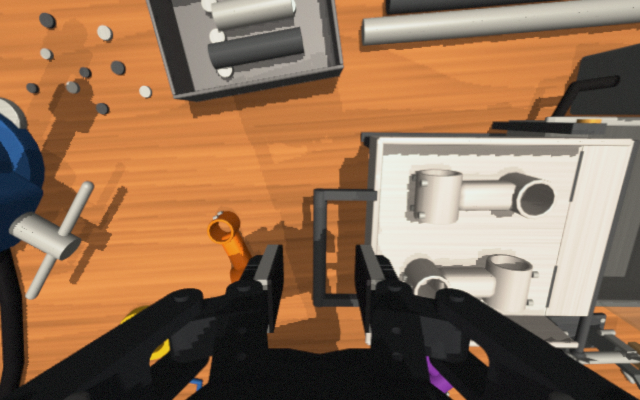

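Emit:
send_rows([
  {"dx": -0.048,"dy": -0.002,"dz": 0.09,"yaw": 0,"gripper": 0.4},
  {"dx": -0.048,"dy": -0.002,"dz": 0.09,"yaw": 0,"gripper": 0.4},
  {"dx": -0.048,"dy": -0.002,"dz": 0.09,"yaw": 0,"gripper": 0.4},
  {"dx": -0.048,"dy": -0.002,"dz": 0.12,"yaw": 0,"gripper": 0.4},
  {"dx": -0.048,"dy": -0.002,"dz": 0.144,"yaw": 0,"gripper": 0.4},
  {"dx": -0.048,"dy": -0.002,"dz": 0.144,"yaw": 0,"gripper": 0.4},
  {"dx": -0.048,"dy": -0.002,"dz": 0.144,"yaw": 0,"gripper": 0},
  {"dx": -0.048,"dy": -0.002,"dz": 0.144,"yaw": 0,"gripper": 0},
  {"dx": -0.048,"dy": -0.002,"dz": 0.144,"yaw": 0,"gripper": 0},
  {"dx": -0.048,"dy": -0.002,"dz": 0.144,"yaw": 0,"gripper": 0},
  {"dx": -0.048,"dy": -0.002,"dz": 0.144,"yaw": 0,"gripper": 0},
  {"dx": -0.048,"dy": -0.002,"dz": 0.144,"yaw": 0,"gripper": 0},
], newtons=60)

```text
clock: 28.18
tcp_pos: [651.6, 217.1, 187.0]
orientation: [3.138, -0.113, 0.002]
force: [-1.1, -9.0, -2.4]
finger_gap: 0.112
gripper_force: 58.4
```

Emit:
send_rows([
  {"dx": 0,"dy": 0,"dz": 0,"yaw": 0,"gripper": 0},
  {"dx": 0,"dy": 0,"dz": 0,"yaw": 0,"gripper": 0},
])

```text
clock: 28.35
tcp_pos: [651.6, 217.1, 187.0]
orientation: [3.138, -0.113, 0.002]
force: [-0.7, -9.4, -3.1]
finger_gap: 0.113
gripper_force: 58.4
```

Emit:
send_rows([
  {"dx": 0,"dy": 0.003,"dz": -0.0093,"yaw": 0,"gripper": 0},
  {"dx": 0,"dy": 0.005,"dz": -0.0186,"yaw": 0,"gripper": 0},
  {"dx": 0,"dy": 0.0075,"dz": -0.028,"yaw": 0,"gripper": 0},
  {"dx": 0,"dy": 0.0105,"dz": -0.037,"yaw": 0,"gripper": 0},
  {"dx": 0,"dy": 0.0135,"dz": -0.046,"yaw": 0,"gripper": 0},
  {"dx": 0,"dy": 0.0172,"dz": -0.0546,"yaw": 0,"gripper": 0},
])

```text
clock: 28.85
tcp_pos: [650.2, 201.3, 241.4]
orientation: [-3.139, 0.112, -0.002]
force: [3.9, -0.8, -8.4]
finger_gap: 0.113
gripper_force: 58.4
```

Emit:
send_rows([
  {"dx": 0,"dy": 0.004,"dz": -0.0088,"yaw": 0,"gripper": 0},
  {"dx": 0,"dy": 0.008,"dz": -0.0173,"yaw": 0,"gripper": 0},
  {"dx": 0,"dy": 0.0127,"dz": -0.0257,"yaw": 0,"gripper": 0},
  {"dx": 0,"dy": 0.0175,"dz": -0.0338,"yaw": 0,"gripper": 0},
  {"dx": 0,"dy": 0.0227,"dz": -0.0419,"yaw": 0,"gripper": 0},
  {"dx": 0,"dy": 0.028,"dz": -0.0497,"yaw": 0,"gripper": 0},
  {"dx": 0,"dy": 0.034,"dz": -0.0573,"yaw": 0,"gripper": 0},
  {"dx": 0,"dy": 0.04,"dz": -0.0646,"yaw": 0,"gripper": 0},
  {"dx": 0,"dy": 0.046,"dz": -0.0718,"yaw": 0,"gripper": 0},
  {"dx": 0,"dy": 0.0528,"dz": -0.0787,"yaw": 0,"gripper": 0},
  {"dx": 0,"dy": 0.0595,"dz": -0.0854,"yaw": 0,"gripper": 0},
  {"dx": 0,"dy": 0.0666,"dz": -0.0917,"yaw": 0,"gripper": 0},
])

```text
clock: 29.85
tcp_pos: [645.2, 137.0, 334.2]
orientation: [-3.136, 0.11, -0.004]
force: [1.9, 10.1, 5.7]
finger_gap: 0.112
gripper_force: 58.9
```

Emit:
send_rows([
  {"dx": 0,"dy": 0.0074,"dz": -0.0061,"yaw": 0,"gripper": 0},
  {"dx": 0,"dy": 0.0149,"dz": -0.012,"yaw": 0,"gripper": 0},
  {"dx": 0,"dy": 0.0226,"dz": -0.0176,"yaw": 0,"gripper": 0},
  {"dx": 0,"dy": 0.0305,"dz": -0.0229,"yaw": 0,"gripper": 0},
  {"dx": 0,"dy": 0.0375,"dz": -0.0272,"yaw": 0,"gripper": 0},
  {"dx": 0,"dy": 0.0447,"dz": -0.0313,"yaw": 0,"gripper": 0},
  {"dx": 0,"dy": 0.0447,"dz": -0.0313,"yaw": 0,"gripper": 0},
  {"dx": 0,"dy": 0.0447,"dz": -0.0313,"yaw": 0,"gripper": 0},
  {"dx": 0,"dy": 0.0447,"dz": -0.0313,"yaw": 0,"gripper": 0},
  {"dx": 0,"dy": 0.0447,"dz": -0.0313,"yaw": 0,"gripper": 0},
  {"dx": 0,"dy": 0.0447,"dz": -0.0313,"yaw": 0,"gripper": 0},
  {"dx": 0,"dy": 0.0447,"dz": -0.0313,"yaw": 0,"gripper": 0},
])

```text
clock: 30.85
tcp_pos: [641.8, 92.6, 366.7]
orientation: [-3.136, 0.109, -0.007]
force: [-2.0, 9.5, 13.2]
finger_gap: 0.109
gripper_force: 61.6
```

Run:
```python
from h import *
st()
a,_=get_image('wrist');b,_=get_image('scene');c,_=get_image('top')
cv2.imwrite('pics/tip.png',np.hstack([cv2.resize(b[130:330,200:420],(440,400)),cv2.resize(a,(360,225),).repeat(1,0) if 0 else cv2.copyMakeBorder(cv2.resize(a,(360,225)),0,175,0,0,0)]))
```

```text
t 30.85 tcp [641.8  92.6 366.7] rv [-3.136  0.109 -0.007] gap 0.109 F [-2.   9.5 13.2] gf 61.6 j [0.04 0.44 1.34 0.   1.35 1.68]
```

View pics/tip.png

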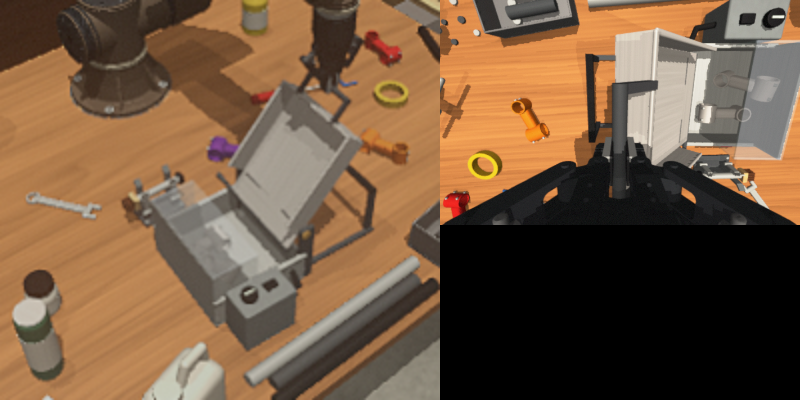

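Both stems are in the tank and the tilted tray is empty. Now I'll lower it.

Emit:
send_rows([
  {"dx": 0,"dy": -0.007,"dz": 0.0042,"yaw": 0,"gripper": 0},
  {"dx": 0,"dy": -0.0142,"dz": 0.0084,"yaw": 0,"gripper": 0},
  {"dx": 0,"dy": -0.0298,"dz": 0.0193,"yaw": 0,"gripper": 0},
  {"dx": 0,"dy": -0.0447,"dz": 0.0313,"yaw": 0,"gripper": 0},
  {"dx": 0,"dy": -0.0585,"dz": 0.0443,"yaw": 0,"gripper": 0},
  {"dx": 0,"dy": -0.0714,"dz": 0.0584,"yaw": 0,"gripper": 0},
  {"dx": 0,"dy": -0.0831,"dz": 0.0733,"yaw": 0,"gripper": 0},
  {"dx": 0,"dy": -0.0938,"dz": 0.0892,"yaw": 0,"gripper": 0},
  {"dx": 0,"dy": -0.1031,"dz": 0.1057,"yaw": 0,"gripper": 0},
  {"dx": 0,"dy": -0.1113,"dz": 0.123,"yaw": 0,"gripper": 0},
  {"dx": 0,"dy": -0.1181,"dz": 0.1407,"yaw": 0,"gripper": 0},
  {"dx": 0,"dy": -0.1181,"dz": 0.1407,"yaw": 0,"gripper": 0},
])

```text
clock: 32.0
tcp_pos: [651.2, 210.0, 219.3]
orientation: [-3.139, 0.11, -0.001]
force: [8.4, 2.6, -3.1]
finger_gap: 0.108
gripper_force: 60.4
```

Emit:
send_rows([
  {"dx": 0,"dy": -0.003,"dz": 0.009,"yaw": 0,"gripper": 0},
  {"dx": 0,"dy": -0.0055,"dz": 0.018,"yaw": 0,"gripper": 0},
  {"dx": 0,"dy": -0.0077,"dz": 0.026,"yaw": 0,"gripper": 0},
  {"dx": 0,"dy": -0.009,"dz": 0.032,"yaw": 0,"gripper": 0},
  {"dx": 0,"dy": -0.0095,"dz": 0.036,"yaw": 0,"gripper": 0},
  {"dx": 0,"dy": -0.0095,"dz": 0.037,"yaw": 0,"gripper": 0},
  {"dx": 0,"dy": -0.0095,"dz": 0.037,"yaw": 0,"gripper": 0},
])

```text
clock: 32.58
tcp_pos: [651.8, 217.1, 189.6]
orientation: [3.139, -0.111, 0.007]
force: [-6.3, -10.1, 30.8]
finger_gap: 0.111
gripper_force: 65.0
```

Emit:
send_rows([
  {"dx": 0,"dy": 0,"dz": -0.002,"yaw": 0,"gripper": 0.4},
  {"dx": 0,"dy": 0,"dz": -0.002,"yaw": 0,"gripper": 0.4},
  {"dx": 0,"dy": 0,"dz": -0.002,"yaw": 0,"gripper": 0.4},
  {"dx": 0,"dy": 0,"dz": -0.002,"yaw": 0,"gripper": 0.4},
  {"dx": 0,"dy": 0,"dz": -0.03,"yaw": 0,"gripper": 0.4},
  {"dx": 0,"dy": 0,"dz": -0.07,"yaw": 0,"gripper": 0.4},
  {"dx": 0,"dy": 0,"dz": -0.11,"yaw": 0,"gripper": 0.4},
  {"dx": 0,"dy": 0,"dz": -0.14,"yaw": 0,"gripper": 0.4},
  {"dx": 0,"dy": 0,"dz": -0.14,"yaw": 0,"gripper": 0.4},
])

```text
clock: 33.33
tcp_pos: [652.3, 218.5, 331.8]
orientation: [-3.137, 0.111, -0.014]
force: [-0.2, -0.7, 0.3]
finger_gap: 0.402
gripper_force: 0.0
```

```bash
python3 -c "
from h import *
st();goto(555,-70,325,-0.068)"
```

```text
t 33.33 tcp [652.3 218.5 331.8] rv [-3.137  0.111 -0.014] gap 0.402 F [-0.2 -0.7  0.3] gf 0.0 j [0.23 0.53 1.29 0.   1.31 1.87]
go (555, -70, 325, -0.068) dx,dy,dz [-0.0768  0.2947  0.0054] yaw -0.1 rows 7.3
```

Emit:
send_rows([
  {"dx": -0.077,"dy": 0.295,"dz": 0,"yaw": 0,"gripper": 0.4},
  {"dx": -0.077,"dy": 0.295,"dz": 0,"yaw": 0,"gripper": 0.4},
  {"dx": -0.077,"dy": 0.295,"dz": 0,"yaw": 0,"gripper": 0.4},
  {"dx": -0.077,"dy": 0.295,"dz": 0,"yaw": 0,"gripper": 0.4},
  {"dx": -0.077,"dy": 0.295,"dz": 0,"yaw": 0,"gripper": 0.4},
  {"dx": -0.077,"dy": 0.295,"dz": 0,"yaw": 0,"gripper": 0.4},
  {"dx": -0.077,"dy": 0.295,"dz": 0,"yaw": 0,"gripper": 0.4},
  {"dx": -0.077,"dy": 0.295,"dz": 0,"yaw": 0,"gripper": 0.4},
  {"dx": -0.077,"dy": 0.295,"dz": 0,"yaw": 0,"gripper": 0.4},
  {"dx": -0.077,"dy": 0.295,"dz": 0,"yaw": 0,"gripper": 0.4},
])

```text
clock: 34.17
tcp_pos: [553.5, -71.0, 324.8]
orientation: [-3.139, 0.114, 0.001]
force: [-0.1, 0.6, -0.2]
finger_gap: 0.403
gripper_force: 0.0
```

Run:
```python
from h import *
st()
P=T_wc('wrist'); im,d=get_image('wrist'); cv2.imwrite('pics/g3.png',im)
print([(round(r['p'],2),np.round(r['pixel']),np.round(at_z(*P,r['pixel'],125),1)) for r in spotter.mark_of('wrist','gate_rail')[:3]])
C=cloud('wrist',d,P);X,Y,Z=C[...,0],C[...,1],C[...,2]
m=C[(d>0)&(X>470)&(X<525)&(abs(Y+75)<30)&(Z>110)&(Z<150)]; print('rail',len(m),rect(m),pca(m),m.min(0),m.max(0))
for x in (560,640):
    r=[]
    for y in range(-100,170,15):
        m=C[(d>0)&(abs(X-x)<12)&(abs(Y-y)<5)&(Z>5)&(Z<200)]; r.append(int(np.median(m[:,2])) if len(m)>3 else -1)
    print(x,r)
goto(502,-72,134,-0.068)
```

```text
t 34.17 tcp [553.5 -71.  324.8] rv [-3.139e+00  1.140e-01  1.000e-03] gap 0.403 F [-0.1  0.6 -0.2] gf 0.0 j [-0.25  0.33  1.63  0.    1.18  1.4 ]
[(0.66, array([324., 237.]), array([499.9, -71. , 125. ]))]
rail 423 (array([502.1, -70.1]), array([12.8, 45.8]), 87.8) (array([501.6, -70.8]), np.float64(-0.089)) [479.2109753  -77.33260284 120.88260216] [524.82771974 -62.89928589 131.5182032 ]
560 [11, 11, 129, 129, 128, 129, 128, 128, 129, 128, 128, 129, 129, 129, 128, 129, 129, 130]
640 [10, 128, 128, 128, 128, 128, 128, 128, 128, 128, 128, 128, 128, 128, 128, 128, 128, 128]
go (502, -72, 134, -0.068) dx,dy,dz [-0.0515  0.006   0.1909] yaw -0.1 rows 4.7
```

View pics/g3.png

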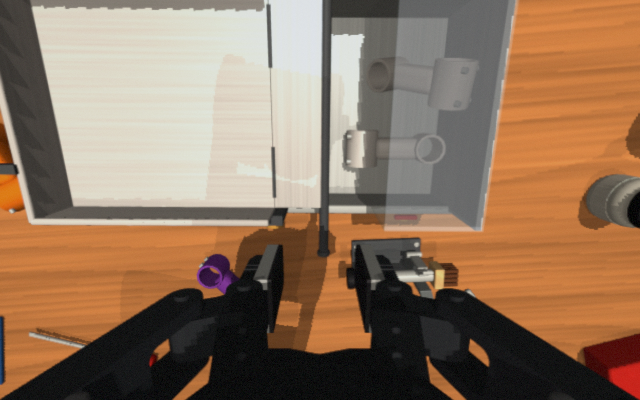

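Emit:
send_rows([
  {"dx": -0.0515,"dy": 0.004,"dz": 0.1,"yaw": 0,"gripper": 0.35},
  {"dx": -0.0515,"dy": 0.004,"dz": 0.1,"yaw": 0,"gripper": 0.35},
  {"dx": -0.0515,"dy": 0.004,"dz": 0.1,"yaw": 0,"gripper": 0.35},
  {"dx": -0.0515,"dy": 0.004,"dz": 0.14,"yaw": 0,"gripper": 0.35},
  {"dx": -0.0515,"dy": 0.004,"dz": 0.17,"yaw": 0,"gripper": 0.35},
  {"dx": -0.0515,"dy": 0.004,"dz": 0.19,"yaw": 0,"gripper": 0.35},
  {"dx": -0.0515,"dy": 0.004,"dz": 0.19,"yaw": 0,"gripper": 0.35},
  {"dx": -0.0515,"dy": 0.004,"dz": 0.19,"yaw": 0,"gripper": 0},
  {"dx": -0.0515,"dy": 0.004,"dz": 0.19,"yaw": 0,"gripper": 0},
  {"dx": -0.0515,"dy": 0.004,"dz": 0.19,"yaw": 0,"gripper": 0},
  {"dx": -0.0515,"dy": 0.004,"dz": 0.19,"yaw": 0,"gripper": 0},
  {"dx": -0.0515,"dy": 0.004,"dz": 0.19,"yaw": 0,"gripper": 0},
], newtons=40)

```text
clock: 35.27
tcp_pos: [502.3, -71.9, 136.7]
orientation: [3.138, -0.11, 0.003]
force: [-2.4, -11.3, -3.3]
finger_gap: 0.098
gripper_force: 38.9
```

Emit:
send_rows([
  {"dx": 0,"dy": 0,"dz": 0,"yaw": 0,"gripper": 0},
  {"dx": 0,"dy": 0,"dz": 0,"yaw": 0,"gripper": 0},
])

```text
clock: 35.43
tcp_pos: [502.3, -71.9, 136.8]
orientation: [3.138, -0.11, 0.003]
force: [-2.3, -10.7, -3.7]
finger_gap: 0.097
gripper_force: 38.9
```

Emit:
send_rows([
  {"dx": 0,"dy": 0.0012,"dz": -0.007,"yaw": 0,"gripper": 0},
  {"dx": 0,"dy": 0.0006,"dz": -0.0136,"yaw": 0,"gripper": 0},
  {"dx": 0,"dy": -0.001,"dz": -0.02,"yaw": 0,"gripper": 0},
  {"dx": 0,"dy": -0.0034,"dz": -0.026,"yaw": 0,"gripper": 0},
  {"dx": 0,"dy": -0.0065,"dz": -0.0317,"yaw": 0,"gripper": 0},
  {"dx": 0,"dy": -0.0103,"dz": -0.037,"yaw": 0,"gripper": 0},
  {"dx": 0,"dy": -0.0148,"dz": -0.0418,"yaw": 0,"gripper": 0},
  {"dx": 0,"dy": -0.02,"dz": -0.0459,"yaw": 0,"gripper": 0},
  {"dx": 0,"dy": -0.0256,"dz": -0.0494,"yaw": 0,"gripper": 0},
  {"dx": 0,"dy": -0.0315,"dz": -0.052,"yaw": 0,"gripper": 0},
  {"dx": 0,"dy": -0.038,"dz": -0.0539,"yaw": 0,"gripper": 0},
  {"dx": 0,"dy": -0.0443,"dz": -0.055,"yaw": 0,"gripper": 0},
])

```text
clock: 36.43
tcp_pos: [506.1, -27.3, 192.9]
orientation: [3.138, -0.111, 0.008]
force: [1.5, -8.3, 5.4]
finger_gap: 0.095
gripper_force: 40.1
```

Emit:
send_rows([
  {"dx": 0,"dy": -0.0015,"dz": 0,"yaw": 0,"gripper": 0},
  {"dx": 0,"dy": -0.0015,"dz": 0,"yaw": 0,"gripper": 0},
  {"dx": 0,"dy": -0.0015,"dz": 0,"yaw": 0,"gripper": 0},
])

```text
clock: 36.68
tcp_pos: [506.2, -26.7, 193.0]
orientation: [3.136, -0.109, 0.008]
force: [-2.9, -15.5, 13.6]
finger_gap: 0.096
gripper_force: 40.9
```

Emit:
send_rows([
  {"dx": 0,"dy": -0.0015,"dz": 0,"yaw": 0,"gripper": 0},
  {"dx": 0,"dy": -0.0015,"dz": 0,"yaw": 0,"gripper": 0},
  {"dx": 0,"dy": -0.0015,"dz": 0,"yaw": 0,"gripper": 0},
])

```text
clock: 36.93
tcp_pos: [506.2, -26.3, 193.0]
orientation: [3.135, -0.109, 0.008]
force: [-4.3, -25.9, 13.9]
finger_gap: 0.098
gripper_force: 41.2
```

At the shut stop: 26 N, and the rail is back at its starting position. Now I'll release straight up and check.

Emit:
send_rows([
  {"dx": 0,"dy": 0.001,"dz": 0,"yaw": 0,"gripper": 0.3},
  {"dx": 0,"dy": 0.001,"dz": 0,"yaw": 0,"gripper": 0.3},
  {"dx": 0,"dy": 0.001,"dz": 0,"yaw": 0,"gripper": 0.3},
  {"dx": 0,"dy": 0.001,"dz": 0,"yaw": 0,"gripper": 0.3},
  {"dx": 0,"dy": 0.001,"dz": -0.03,"yaw": 0,"gripper": 0.3},
  {"dx": 0,"dy": 0.001,"dz": -0.07,"yaw": 0,"gripper": 0.3},
  {"dx": 0,"dy": 0.001,"dz": -0.11,"yaw": 0,"gripper": 0.3},
  {"dx": 0.04,"dy": 0.001,"dz": -0.15,"yaw": 0,"gripper": 0.3},
  {"dx": 0.06,"dy": 0.001,"dz": -0.19,"yaw": 0,"gripper": 0.3},
  {"dx": 0.06,"dy": 0.001,"dz": -0.2,"yaw": 0,"gripper": 0.3},
  {"dx": 0.06,"dy": 0.001,"dz": -0.2,"yaw": 0,"gripper": 0.3},
])

```text
clock: 37.85
tcp_pos: [567.2, -29.0, 395.1]
orientation: [3.139, -0.11, 0.012]
force: [0.2, -0.2, 0.1]
finger_gap: 0.296
gripper_force: 0.0
```

Run:
```python
from h import *
st()
P=T_wc('wrist'); im,d=get_image('wrist'); cv2.imwrite('pics/end.png',im)
print([(round(r['p'],2),np.round(at_z(*P,r['pixel'],180),1)) for r in spotter.mark_of('wrist','gate_rail')[:2]],[(round(r['p'],2),np.round(at_z(*P,r['pixel'],60),1)) for r in spotter.mark_of('wrist','brush')[:2]])
C=cloud('wrist',d,P);X,Y,Z=C[...,0],C[...,1],C[...,2]
m=C[(d>0)&(X>480)&(X<560)&(abs(Y+30)<25)&(Z>176)&(Z<192)]; print('rail',len(m),pca(m),m[:,2].max())
p=T_wc('top'); t,_=get_image('top'); cv2.imwrite('pics/top_end.png',t)
```

```text
t 37.85 tcp [567.2 -29.  395.1] rv [ 3.139 -0.11   0.012] gap 0.296 F [ 0.2 -0.2  0.1] gf 0.0 j [-0.17  0.3   1.5   0.    1.34  1.47]
[(0.57, array([500.6, -27. , 180. ]))] [(0.68, array([ 415.4, -152.6,   60. ]))]
rail 680 (array([522.1, -26.5]), np.float64(-0.051)) 187.77492958485317
```

View pics/end.png

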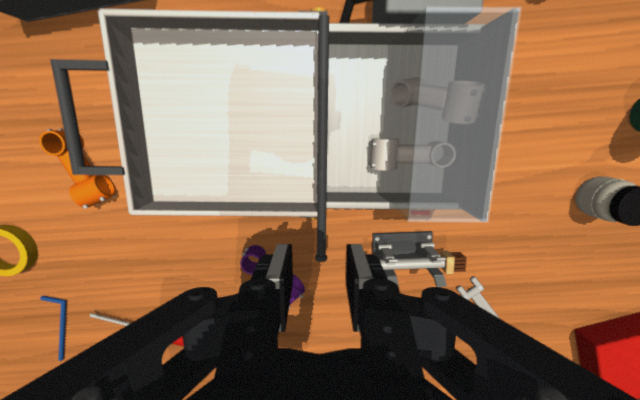

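The rail is back at (522,-26.5), where it started. The tray is level and empty, both stems lie in the tank at px (410,155) and (440,100), and the brush is in the clip at (415,265).

```bash
python3 -c "
from h import *
print(env.hand_in())"
```

```text
the job is handed in; nothing more can be done
None
```

The job is handed in at about 38 s: the brush is snapped into its clip, both stems found on the bench are in the tank, the tray is level, the gate is shut and the arm is clear. I did not touch the other bench items.

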